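# Caliper a turned sleeve with the thumbwheel

### The job

Stand the tall grooved steel sleeve upright on the stand's base between the open jaws of the bench caliper and let go of it. Then roll the caliper's small recessed thumbwheel with a fingertip until both jaws nip the sleeve with light measuring pressure, and take the hand away, leaving it so. Close the caliper by the wheel alone, pressed gently, never by pushing the slider or a jaw; do not squeeze or knock the sleeve hard, and leave the other things on the bench where they are.

Things in the scene. Friction and masses are not known exactly. Their poses are not given: they have to be found in the camera images.
- sleeve_mid (a point): Centre, half-way up, of the loose plain steel sleeve: a turned cylinder 30 mm in diameter and 70 mm tall, about 240 g, standing upright on the taped plate, with a dark bore showing in its top and one thin dark groove 12 mm below the top. Same diameter over its whole height. z is its axis, up.
- plate: Fixed aluminium inspection plate with light blue tape along its edges, 170 x 190 x 6 mm, lying flat; the parts stand on its top, 6 mm up. Origin: centre of its underside.
- pin: Loose bystander: slimmer and shorter plain pin, 20 mm in diameter, 50 mm tall, on the plate. Origin: centre of its underside.
- collar: Loose bystander: flat dark steel ring, 44 mm outside, 26 mm inside, 18 mm tall, on the plate. Origin: centre of its underside.
- v_block: Loose bystander: steel V-block 34 x 40 mm, 32 mm tall, on the plate. Origin: centre of its underside.
- stand: Fixed bench stand holding a digital caliper flat, display up, its mid plane 30 mm above the table. Base plate x -75 to 65, y -185 to 125 mm, top 10 mm above the table: there the sleeve is stood. Origin: on the table. x points away from the jaw tips, y along the beam (x 12 to 28 mm) towards the fixed jaw, z up. Clamping posts (y 88 and -166, x 5 to 39 mm) are 44 mm high.
- jaw_seat (a point): Point on top of the stand's base in line with the fixed jaw's face, mid-way along the jaws; axes as the stand's. The jaws are steel blades 4 mm thick reaching 50 mm from the beam towards -x. Half-way between the open jaws is half the opening from here along -y; when nipped the sleeve's centre is 15 mm from here along -y. Along x its centre may lie 10 mm nearer the tips or 3 mm nearer the beam.
- slider (a joint): Opening between the measuring faces, in m (0 shut), 40 to 47 mm at the start; the moving jaw's face is this far from the fixed one along the stand's -y. Slider and moving jaw (22 mm wide at its root) are one piece, 88 mm long, top 38 mm above the table; not to be pushed by hand. The slide has about 5 N of friction and stays where it is left.
- mouse: Loose bystander: black computer mouse, 105 x 60 x 36 mm. Origin: centre of its underside.
- cleaner: Loose bystander: white bottle, 48 mm in diameter, 120 mm tall. Origin: centre of its underside.
- loupe: Loose bystander: black eye loupe, 42 mm in diameter, 40 mm tall. Origin: centre of its underside.
- screwdriver: Loose bystander: small screwdriver lying flat, 150 mm long.
- thumbwheel (a joint): Knurled wheel, 16 mm diameter, 6 mm thick, upright axis 30 mm above the table, 62 mm behind (-y of) the moving jaw's face, in the slider's -x edge. Its angle: 1 rad per 4 mm of opening. Stroking the rim along the stand's +y closes: the slider goes at a third of the finger's speed with three times its push, less friction. 1.5 N rolls it, 2.5 N with the sleeve pushed along, 3 to 4 N nips lightly.
- clamp_mid (a point): Point on the stand, 30 mm above the table, at x 0, y 70 mm (level with the fixed jaw's face): the line through it along y is where the wheel's rim lies if the caliper sits true. The caliper was clamped by hand up to 3 mm nearer or farther along x, so find the rim by touch; it is hard, stands 4.5 mm proud of the slider and is driven by friction alone: keep about 6 N of press.

How it is judged:
By the outcome, as a careful person would: the job done as asked, in the order asked, and still so for the second after the job is handed in, with the robot touching nothing.
It also fails if it takes over 72 s, if anything falls off the work surface, if the arm or the gripper's body presses on something with over 40 N, if the wrist force passes 120 N, or if a joint passes its speed limit or range.

### The arm

A 6-joint arm with a two-finger parallel gripper is mounted at the origin on the work surface. World frame = base frame: x ahead of the robot, y to its left, z up, the work surface at z = 0. Lengths are in m, angles in rad, forces in N, time in s.
With the tool pointing down it reaches from about 0.25 to 0.725 m from the base axis. Payload 4 kg.
Tool frame: the origin (TCP) lies between the finger pads; the fingertips stand 8 mm ahead of it and the grasp point (between the pads) lies 11 mm behind it (bot.tip_reach is the distance from the TCP to the fingertips, in m); z points along the fingers, y is the line along which they close (so a half turn about z gives the same grasp; the last joint's range is limited). The gripper opens to 85 mm and grips with 20 to 120 N. Pads are 22 mm wide; open, the fingers measure 114 mm over their backs; the gripper's body (76 mm by 85 mm) begins 54 mm behind the grasp point. The pads swing forward as they close: fully open they stand 13 mm farther back than shut.
Start: joints at [-1.185, 0.241, 0.005, 1.335, 0, 1.571], TCP at [0.188, -0.463, 0.239] pointing down, gripper open.
Joint ranges: [-2.72, 2.72], [-1.05, 1.87], [-1.09, 1.28], [-1.99, 2.15], [-1.42, 1.44], [-3.14, 3.14]. Speed limits (rad/s): [2.79, 2.79, 3.14, 3.14, 3.14, 3.14].

### API

Orientations are given as a unit quaternion [x, y, z, w].
In Python, from workcell import bot gives the robot as it stands.
- The arm moves only by the tool move_arm, never from a script. Its argument "deltas" is a list of rows, each a list of 7 numbers: the opening, from 0 (shut) to 1 (fully open), then the shift along the tool's x, y, z in mm, then the turn, a rotation vector about the tool's x, y, z in degrees. In form: [[gripper, tx, ty, tz, ax, ay, az], ...]. A call has 1 to 10 rows; each row shifts and turns the commanded pose from where the row before left it, along the tool's axes as they then stand; what a row does not reach is not made up. A row lasts 1/12 s, in which the tool goes at most 41.7 mm and 7.16 degrees, less where a joint would pass 70% of its speed; a pose out of reach is approached as far as the arm can. A call is refused whole if a number of a shift passes 41.7 or a number of a turn 7.16, either way. A call with a gripper value outside its range is refused whole. The fingers move at their own pace and stop on an object; the grip force is fixed at half the most. Time passes only in rows, so rows that do not move let the fingers close. It gives the time, the measured TCP pose, the force, the opening and the grip force at its end, in the units of the state.
- bot.get_obs(): the state, without advancing time (a new reading comes with each control period).
- bot.camera(name): name is "scene" or "top" or "wrist"; returns the picture (480x640x3 uint8, blue, green, red); there is no depth.
- bot.calibration(name): a dict with "K" (3x3 intrinsics, pixels), "position" and "orientation" of the camera in the world. Camera axes: x right, y down, z forward; pixel columns grow to the right and rows downward; lengths in m; the calibration is good to about 2 mm. A picture is of the moment at which its call begins: read the wrist's pose just before it. calibration takes no time and is no camera call; for the wrist camera it gives the pose at the moment of the call.
- bot.job_done(): hands the job in; it is judged then, once.
Trained networks look in the newest picture that a camera, given by its name, has taken for a name from the list of things; names that differ only in an ending like _2 or _b are one class to them, and where a whole thing is asked for, a point or a joint stands for the part that bears it (a point fixed in the world has none). Each returns a list of dicts, best first, with "conf" (0 to 1); they miss things now and then, are a little off and sometimes report something else, mostly with a low value. They report only what shows in the picture. A call takes as long as a camera call.
- bot.outline_of(query, camera): "pixels" (480x640 bool, what is visible of it) and "rect" ([left, top, width, height] in pixels, round what is visible of it).
The state is a dict: "clock": time; "joint_pos": joint angles; "joint_vel": joint speeds; "tau": joint torques, N m; "eef_pos": TCP position; "tool_rot": TCP orientation; "ft_force": force on the tool from outside, world axes, zero at the start; "ft_torque": the same for the moment, N m; "grip_width": finger opening in m; "grasp_force": force on a finger pad.
Only numpy, scipy, OpenCV 4.12 (cv2) and the standard library are available. Lean on these libraries where they do the work, as an engineer would, in place of code of your own. Each camera call takes 0.05 s, during which the arm holds its last target. There are 200 camera calls.

## Working session

There is one attempt and no reset: what is moved stays moved. The work goes in short steps, Python scripts to look and compute and a tool call to move; the robot and the scene stay as the last step left them, time stands still between calls to the robot, and variables do not carry over. Pictures are saved under pics/ and viewed, at most 12 in all, crops included, and the job is handed in when it is done.

Besides the shell and the picture viewer there is one more tool, called after "Emit:" as name([rows], argument=value, ...), one row to a line, values as JSON. move_arm: Moves the arm, as the interface text tells. Its arguments: {"type":"object","properties":{"deltas":{"type":"array","items":{"type":"array","items":{"type":"number"}}}},"required":["deltas"]}

```bash
mkdir -p pics; ls; python3 - <<'E'
from workcell import bot
import cv2,numpy as np
o=bot.get_obs();print({k:np.round(v,3) for k,v in o.items()},bot.tip_reach)
for n in ("scene","top","wrist"):
    cv2.imwrite(f"pics/{n}0.png",bot.camera(n));c=bot.calibration(n);print(n,np.round(c["K"],1).tolist(),np.round(c["position"],4),np.round(c["orientation"],4))
    for q in ("sleeve_mid","plate","stand","slider","thumbwheel","pin","v_block"):
        r=bot.outline_of(q,n);print(q,[(round(d["conf"],2),[int(v) for v in d["rect"]]) for d in r[:2]])
E
```

```text
pics
{'clock': np.float64(0.0), 'joint_pos': array([-1.185,  0.241,  0.004,  1.335, -0.   ,  1.571]), 'joint_vel': array([ 0.   , -0.   ,  0.   , -0.   ,  0.001,  0.001]), 'tau': array([-1.0000e-03, -3.7231e+01,  2.5241e+01,  1.7000e-02,  0.0000e+00,
       -0.0000e+00]), 'eef_pos': array([ 0.188, -0.463,  0.238]), 'tool_rot': array([ 0.981,  0.192, -0.   , -0.001]), 'ft_force': array([ 0.602, -0.112,  0.579]), 'ft_torque': array([0.01 , 0.017, 0.027]), 'grasp_force': np.float64(0.0), 'grip_width': np.float64(0.085)} 0.008
scene [[460.0, 0.0, 308.6], [0.0, 460.0, 241.0], [0.0, 0.0, 1.0]] [ 0.9754 -0.4968  0.5707] [ 0.8443  0.3187 -0.147  -0.405 ]
sleeve_mid [(0.68, [112, 295, 29, 46])]
plate [(0.74, [95, 267, 160, 122])]
stand [(0.82, [298, 183, 138, 92]), (0.69, [292, 171, 20, 21])]
slider [(0.7, [366, 192, 40, 34])]
thumbwheel []
pin [(0.9, [164, 327, 18, 37])]
v_block [(0.66, [162, 270, 28, 34]), (0.21, [294, 169, 18, 25])]
top [[454.6, 0.0, 322.1], [0.0, 454.6, 240.1], [0.0, 0.0, 1.0]] [ 0.4667 -0.0168  0.8703] [ 0.7118 -0.6992  0.0396 -0.054 ]
sleeve_mid [(0.89, [485, 298, 29, 12])]
plate [(0.73, [398, 232, 120, 107]), (0.16, [199, 216, 52, 48])]
stand [(0.97, [150, 209, 163, 75]), (0.56, [412, 258, 26, 26])]
slider []
thumbwheel [(0.52, [226, 235, 12, 5]), (0.3, [375, 132, 55, 53])]
pin [(0.49, [477, 251, 20, 13])]
v_block [(0.67, [425, 298, 30, 24]), (0.67, [230, 236, 7, 2])]
wrist [[357.6, 0.0, 320.9], [0.0, 357.6, 239.5], [0.0, 0.0, 1.0]] [ 0.2666 -0.4309  0.375 ] [ 0.8184 -0.5508 -0.0913  0.1362]
sleeve_mid []
plate []
stand []
slider []
thumbwheel []
pin []
v_block []
```

View pics/top0.png

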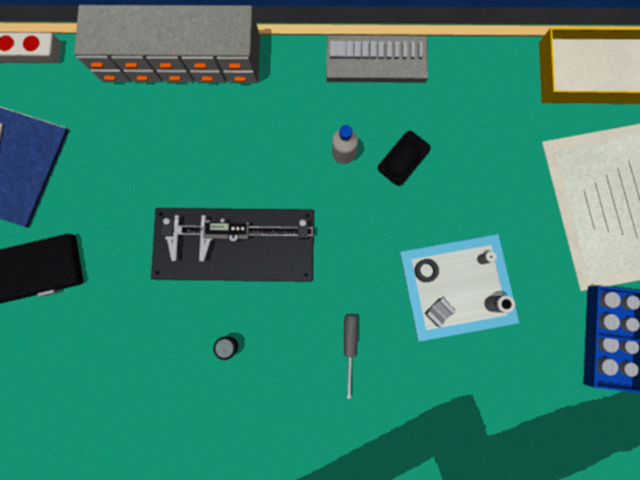

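View pics/scene0.png

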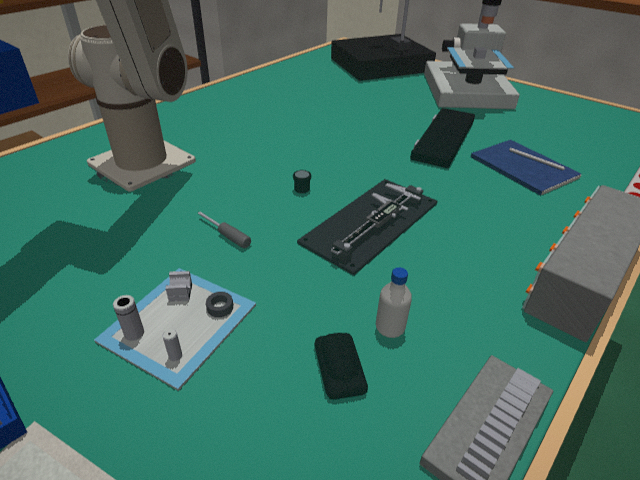

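The top view shows the sleeve's top ring near (506,303) and the stand between (152,208) and (314,282). The fixed jaw is on the left, the moving jaw near x=203 and the wheel near (233,238). The plate bystanders are the pin (487,257), collar (427,270) and V-block (440,311).

```bash
cat > h.py <<'E'
from workcell import bot
import cv2,numpy as np
from scipy.spatial.transform import Rotation as R
def proj(P,c):
    p=(np.atleast_2d(P)-c["position"])@R.from_quat(c["orientation"]).as_matrix()
    q=p@np.array(c["K"]).T; return q[:,:2]/q[:,2:]
def back(uv,z,c):
    uv=np.atleast_2d(uv).astype(float)
    d=np.c_[uv,np.ones(len(uv))]@np.linalg.inv(c["K"]).T@R.from_quat(c["orientation"]).as_matrix().T
    C=np.array(c["position"]);return C+d*((z-C[2])/d[:,2:])
E
python3 - <<'E'
from h import *
c=bot.calibration("top");im=cv2.imread("pics/top0.png")
print("sleeve top",back([506,303],.076,c).round(4), "pin",back([490,255],.056,c).round(4),"collar",back([427,270],.024,c).round(4),"vb",back([441,310],.038,c).round(4))
s=back([[155,208],[314,210],[313,281],[152,279]],.01,c);print("stand",s.round(4))
print("wheel",back([233,238],.03,c).round(4),"bottle",back([346,132],.12,c).round(3),"loupe",back([226,347],.04,c).round(3))
print("screw",back([[350,315],[349,397]],.01,c).round(3))
big=cv2.resize(im[195:295,140:330],None,fx=4.2,fy=4.2,interpolation=cv2.INTER_CUBIC)
cv2.imwrite("pics/stand1.png",big)
m=[proj(np.array([x,y,z]),c)[0].round(1).tolist() for x,y,z in []]
E
```

```text
sleeve top [[ 0.4686 -0.3176  0.076 ]] pin [[ 0.5532 -0.2997  0.056 ]] collar [[ 0.5266 -0.194   0.024 ]] vb [[ 0.454  -0.2154  0.038 ]]
stand [[0.6386 0.3275 0.01  ]
 [0.6394 0.0186 0.01  ]
 [0.503  0.0175 0.01  ]
 [0.5012 0.3239 0.01  ]]
wheel [[0.5797 0.1684 0.03  ]] bottle [[ 0.755 -0.038  0.12 ]] loupe [[0.381 0.17  0.04 ]]
screw [[ 0.441 -0.053  0.01 ]
 [ 0.293 -0.053  0.01 ]]
```

View pics/stand1.png

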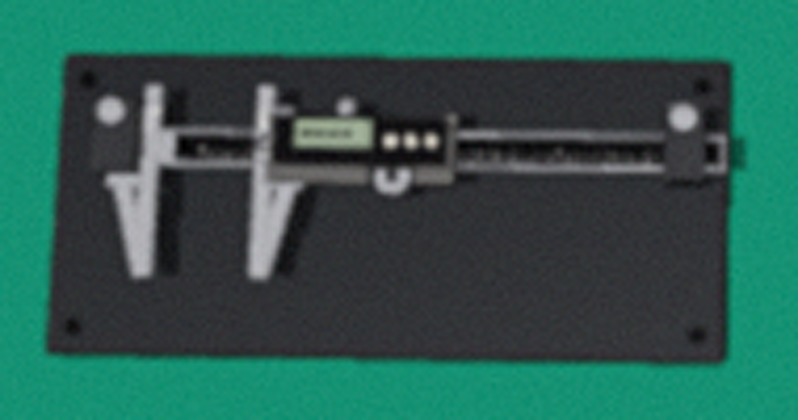

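Emit:
move_arm([
  [1, 35, -3.2, 3, 0, 0, 0],
  [1, 35, -3.2, 3, 0, 0, 0],
  [1, 35, -3.2, 3, 0, 0, 0],
  [1, 35, -3.2, 3, 0, 0, 0],
  [1, 35, -3.2, 3, 0, 0, 0],
  [1, 35, -3.2, 3, 0, 0, 0],
  [1, 35, -3.2, 3, 0, 0, 0],
  [1, 35, -3.2, 3, 0, 0, 0],
  [1, 35, -3.2, 3, 0, 0, 0],
  [1, 0, 0, 0, 0, 0, 0],
])

```text
clock: 2.03
eef_pos: [0.474, -0.3148, 0.2112]
tool_rot: [0.981, 0.195, 0.001, -0.001]
ft_force: [-0.7, 0.5, 0.3]
grip_width: 0.0853
grasp_force: 0.0
```

```bash
cat >> h.py <<'E'
def state():
    o=bot.get_obs();M=R.from_quat(o["tool_rot"]).as_matrix();p=np.array(o["eef_pos"])
    print("t",round(float(o["clock"]),2),"p",(p*1e3).round(1),"xyaw",np.degrees(np.arctan2(M[1,0],M[0,0])).round(2),"zax",M[:,2].round(4),"F",np.round(o["ft_force"],2),"w",round(float(o["grip_width"])*1e3,1),"gf",round(float(o["grasp_force"]),1))
    return p,M
def delta(t):
    p,M=state();print("tool delta mm",(M.T@(np.array(t)-p)*1e3).round(1))
E
python3 - <<'E'
from h import *
state();im=bot.camera("wrist");c=bot.calibration("wrist");cv2.imwrite("pics/w1.png",im)
print(np.array(c["position"]).round(4),R.from_quat(c["orientation"]).as_matrix().round(3).tolist())
r=bot.outline_of("sleeve_mid","wrist");
for d in r[:1]:
    print(d["conf"],d["rect"]);cv2.imwrite("pics/m1.png",d["pixels"].astype(np.uint8)*255)
print(proj([[.4686,-.3176,.076],[.4686,-.3176,.006]],c))
E
```

```text
t 2.03 p [ 474.  -314.8  211.2] xyaw 22.49 zax [ 0.002   0.0016 -1.    ] F [-0.69  0.5   0.26] w 85.3 gf 0.0
[ 0.5499 -0.2834  0.347 ] [[0.381, -0.875, -0.299], [-0.924, -0.361, -0.123], [-0.0, 0.324, -0.946]]
0.67 [303.4, 201.7, 36.3, 52.2]
[[321.81475698 234.16215151]
 [321.66209071 212.10350519]]
```

View pics/w1.png

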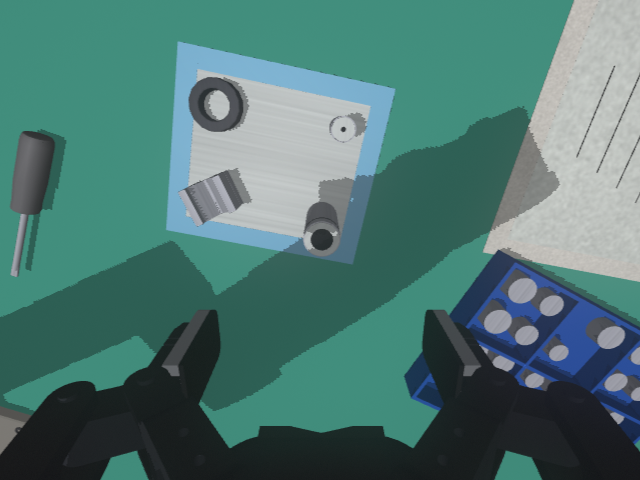

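The wrist view shows the sleeve's top ring near (321,239), with the pin at (343,128) and the V-block at (215,195). Next I'll refine the ring centre.

```bash
python3 - <<'E'
from h import *
c=bot.calibration("wrist");im=cv2.imread("pics/w1.png");g=cv2.cvtColor(im,cv2.COLOR_BGR2GRAY)
b=((g<45)*255).astype(np.uint8)[195:265,290:355]
n,l,s,ce=cv2.connectedComponentsWithStats(b)
for i in range(1,n):
    if s[i,4]>20: print(s[i],ce[i]+[290,195], back(ce[i]+[290,195],.076,c).round(4))
print(g[225:260:2,322], g[238,298:346:2])
print(back([321.5,254],.076,c),back([321.5,239],.076,c))
E
```

```text
[31 43 11 11 40] [326.5   244.375] [[ 0.4603 -0.3254  0.076 ]]
[126 124  49  49  49  50  51  49  48  46  45  44  45 122 122 121 103  85] [131 156 116 177 187 189 140  52  52  52  51  50  50  49  50  48  45  66
 123 122 121 108 104 104]
[[ 0.45107981 -0.32482185  0.076     ]] [[ 0.46300254 -0.31992605  0.076     ]]
```

Emit:
move_arm([
  [1, -4, 0, 27, 0, 0, 0],
  [1, -4, 0.3, 27, 0, 0, 0],
  [1, -4, 0.3, 27, 0, 0, 0],
  [1, 0, 0, 0, 0, 0, 0],
  [1, 0, 0, 0, 0, 0, 0],
])

```text
clock: 2.55
eef_pos: [0.4561, -0.3232, 0.1305]
tool_rot: [0.982, 0.191, -0.001, -0.001]
ft_force: [0.2, 0.4, 0.1]
grip_width: 0.0851
grasp_force: 0.0
```

```bash
python3 - <<'E'
from h import *
state();im=bot.camera("wrist");c=bot.calibration("wrist");cv2.imwrite("pics/w2.png",im)
print(proj([[.4633,-.3198,.076]],c))
e=proj(np.c_[.4633+.015*np.cos(np.linspace(0,6.28,40)),-.3198+.015*np.sin(np.linspace(0,6.28,40)),np.full(40,.076)],c)
cv2.polylines(im,[e.round().astype(int)],True,(0,0,255),1)
x,y=e.mean(0).astype(int);x0=max(x-100,0);y0=max(y-75,0)
cv2.imwrite("pics/w2c.png",cv2.resize(im[y0:y0+150,x0:x0+200],None,fx=3,fy=3));print(x0,y0)
E
```

```text
t 2.55 p [ 456.1 -323.2  130.5] xyaw 21.98 zax [-0.0033  0.0022 -1.    ] F [0.23 0.39 0.13] w 85.1 gf 0.0
[[318.55680466 260.02511379]]
218 184
```

View pics/w2c.png

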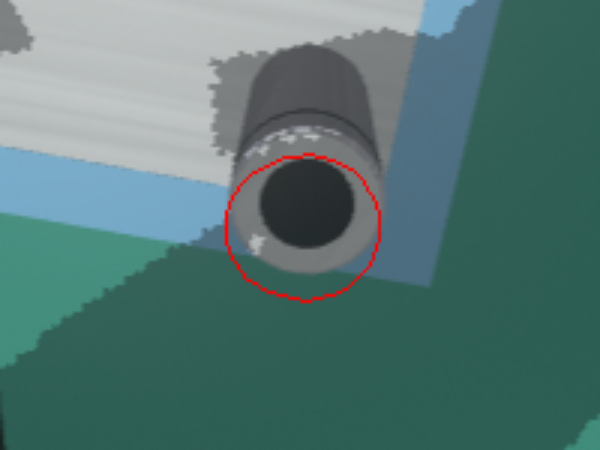

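```bash
cat >> h.py <<'E'
def shot(n):
    c=bot.calibration(n);return bot.camera(n),c
def bore(im,c,z,guess):
    "dark bore centre -> world, by blob near guess pixel"
    g=cv2.cvtColor(im,cv2.COLOR_BGR2GRAY);u,v=np.round(guess).astype(int)
    m=(g[v-60:v+60,u-60:u+60]<60).astype(np.uint8)
    n,l,s,ce=cv2.connectedComponentsWithStats(m)
    return [(s[i].tolist(),(ce[i]+[u-60,v-60]).round(1),back(ce[i]+[u-60,v-60],z,c)[0].round(4)) for i in range(1,n) if 300<s[i,4]<3000]
E
python3 - <<'E'
from h import *
state();im,c=shot("wrist");print(bore(im,c,.076,[320,252]));delta([.4633,-.3198,.053])
E
```

```text
t 2.6 p [ 457.7 -323.9  132.2] xyaw 22.01 zax [ 1.e-04 -2.e-04 -1.e+00] F [ 0.41 -0.15  0.8 ] w 85.3 gf 0.0
[([43, 46, 30, 29, 684], array([317.4, 252.4]), array([ 0.4675, -0.3174,  0.076 ]))]
t 2.65 p [ 458.7 -324.3  133.2] xyaw 22.03 zax [ 0.0023 -0.0016 -1.    ] F [ 0.01 -0.13  0.42] w 85.7 gf 0.0
tool delta mm [ 5.8 -2.7 80.2]
```

Emit:
move_arm([
  [1, 5.5, -1.2, 10, 0, 0, 0],
  [1, 5.5, -1.2, 20, 0, 0, 0],
  [1, 0, 0, 20, 0, 0, 0],
  [1, 0, 0, 20, 0, 0, 0],
  [1, 0, 0, 8, 0, 0, 0],
  [1, 0, 0, 0, 0, 0, 0],
  [1, 0, 0, 0, 0, 0, 0],
  [1, 0, 0, 0, 0, 0, 0],
])

```text
clock: 3.32
eef_pos: [0.4688, -0.3174, 0.0548]
tool_rot: [0.981, 0.192, 0.001, 0.001]
ft_force: [-0.2, -0.3, 0.7]
grip_width: 0.0856
grasp_force: 0.0
```

```bash
python3 - <<'E'
from h import *
delta([.468,-.3175,.053]);im,c=shot("wrist");g=proj([.468,-.3175,.076],c)[0];print(g,bore(im,c,.076,g))
E
```

```text
t 3.32 p [ 468.8 -317.4   54.8] xyaw 22.11 zax [ 0.0024 -0.0016 -1.    ] F [-0.19 -0.32  0.68] w 85.6 gf 0.0
tool delta mm [-0.8 -0.2  1.8]
[321.5220321  355.00354314] [([36, 42, 47, 41, 1490], array([320.6, 357.1]), array([ 0.467 , -0.3175,  0.076 ]))]
```

Emit:
move_arm([
  [1, -1.2, 0, 1, 0, 0, 0],
  [0.6, 0, 0, 0, 0, 0, 0],
  [0.4, 0, 0, 0, 0, 0, 0],
  [0.3, 0, 0, 0, 0, 0, 0],
  [0.2, 0, 0, 0, 0, 0, 0],
  [0.1, 0, 0, 0, 0, 0, 0],
  [0.1, 0, 0, 0, 0, 0, 0],
  [0.1, 0, 0, 0, 0, 0, 0],
  [0.1, 0, 0, 0, 0, 0, 0],
  [0.1, 0, 0, 0, 0, 0, 0],
])

```text
clock: 4.2
eef_pos: [0.4666, -0.3173, 0.0526]
tool_rot: [0.981, 0.192, 0.0, 0.0]
ft_force: [-0.4, -0.2, 3.3]
grip_width: 0.0285
grasp_force: 59.0
```

Emit:
move_arm([
  [0.1, 0, 0, -8, 0, 0, 0],
  [0.1, 0, 0, -16, 0, 0, 0],
  [0.1, 0, 0, -18, 0, 0, -6],
  [0.1, 0, 0, -18, 0, 0, -7],
  [0.1, 0, 0, -18, 0, 0, -7],
  [0.1, 0, 0, -18, 0, 0, -7],
  [0.1, 0, 0, -18, 0, 0, -7],
  [0.1, 0, 0, -18, 0, 0, -7],
  [0.1, 0, 0, -18, 0, 0, -7],
  [0.1, 0, 0, 0, 0, 0, -7],
])

```text
clock: 5.03
eef_pos: [0.4678, -0.318, 0.2061]
tool_rot: [0.78, 0.626, 0.001, 0.003]
ft_force: [0.7, -1.0, -2.3]
grip_width: 0.0284
grasp_force: 59.6
```

Emit:
move_arm([
  [0.1, 14, 2.8, 0, 0, 0, -7],
  [0.1, 28, 5.6, 0, 0, 0, -6],
  [0.1, 38, 7.6, 0, 0, 0, 0],
  [0.1, 38, 7.6, 0, 0, 0, 0],
  [0.1, 38, 7.6, 0, 0, 0, 0],
  [0.1, 38, 7.6, 0, 0, 0, 0],
  [0.1, 38, 7.6, 0, 0, 0, 0],
  [0.1, 38, 7.6, 0, 0, 0, 0],
  [0.1, 38, 7.6, 0, 0, 0, 0],
  [0.1, 38, 7.6, 0, 0, 0, 0],
])

```text
clock: 5.87
eef_pos: [0.5403, 0.0291, 0.2018]
tool_rot: [0.706, 0.708, -0.001, -0.001]
ft_force: [1.3, -0.1, -3.7]
grip_width: 0.0286
grasp_force: 59.5
```

Emit:
move_arm([
  [0.1, 38, 7.6, 0, 0, 0, 0],
  [0.1, 36, 7.2, 0, 0, 0, 0],
  [0.1, 20, 4, 0, 0, 0, 0],
  [0.1, 12, 2, 0, 0, 0, 0],
  [0.1, 0, 0, 0, 0, 0, 0],
  [0.1, 0, 0, 0, 0, 0, 0],
  [0.1, 0, 0, 0, 0, 0, 0],
  [0.1, 0, 0, 0, 0, 0, 0],
])

```text
clock: 6.53
eef_pos: [0.5613, 0.1316, 0.2023]
tool_rot: [0.707, 0.707, -0.0, -0.0]
ft_force: [-1.4, -0.5, -3.7]
grip_width: 0.0285
grasp_force: 59.6
```

```bash
python3 - <<'E'
from h import *
state();im,c=shot("wrist");cv2.imwrite("pics/w3.png",im);np.savez("w3.npz",**{k:np.array(v) for k,v in c.items()});state()
o=(.5756,.2019)
print(proj([[o[0],o[1],.01],[.5626,.272,.01],[.5756,.272,.03]],c).round(1))
for q in ("slider","thumbwheel","stand"):
    r=bot.outline_of(q,"wrist");print(q,[(round(d["conf"],2),np.round(d["rect"],1).tolist()) for d in r[:2]])
E
```

```text
t 6.53 p [561.3 131.6 202.3] xyaw 89.98 zax [-7.e-04 -6.e-04 -1.e+00] F [-1.36 -0.53 -3.7 ] w 28.5 gf 59.6
t 6.58 p [561.4 131.6 202.3] xyaw 89.97 zax [-4.e-04 -4.e-04 -1.e+00] F [-0.41 -0.22 -2.97] w 28.2 gf 59.6
[[335.8 133.8]
 [321.   44.4]
 [338.   39.3]]
slider [(0.89, [288.2, 95.9, 108.4, 114.7])]
thumbwheel [(0.63, [335.4, 166.7, 14.3, 17.9])]
stand [(0.79, [241.7, 0.2, 177.8, 314.2])]
```

View pics/w3.png

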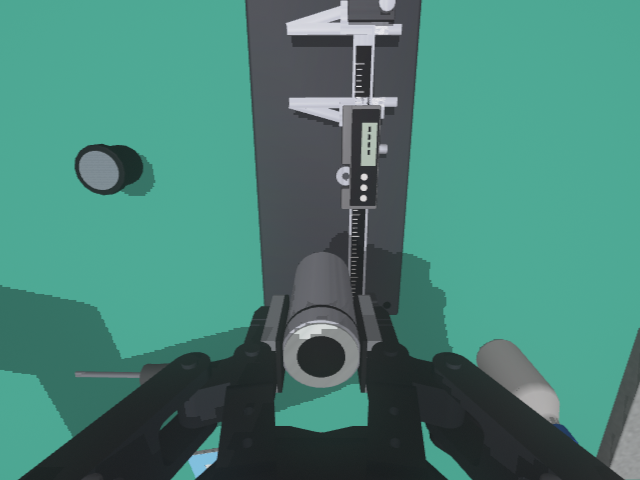

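The wrist view shows the fixed jaw near v≈30 and the moving jaw near v≈102, with blade tips near u≈289. The wheel is at about (344,176) and the sleeve sits upright in the grip. I'll measure the jaw faces numerically.

```bash
python3 - <<'E'
from h import *
im=cv2.imread("pics/w3.png");c=dict(np.load("w3.npz"));g=cv2.cvtColor(im,cv2.COLOR_BGR2GRAY).astype(int)
for u in (300,315,330): print(u,"v18-48",g[18:48,u].tolist(),"\n v90-118",g[90:118,u].tolist())
print("row30 u280-300",g[30,280:300].tolist(),"row102",g[102,280:300].tolist())
print("wheel row176 u328-356",g[176,328:356].tolist()); print("wheel col342 v160-194",g[160:194,342].tolist())
print("stand edges row60",[ (i,g[60,i]) for i in list(range(240,256))],[ (i,g[60,i]) for i in range(408,422)])
print("row250",g[250,252:268].tolist(),g[250,396:412].tolist()); print("col290 v305-325",g[300:320,275].tolist())
E
```

```text
300 v18-48 [153, 214, 213, 214, 214, 214, 214, 213, 214, 215, 216, 219, 217, 211, 205, 205, 204, 82, 54, 53, 54, 53, 54, 54, 54, 55, 54, 53, 56, 84] 
 v90-118 [83, 83, 82, 83, 83, 83, 84, 120, 206, 205, 206, 206, 208, 212, 209, 203, 195, 197, 203, 196, 194, 137, 58, 56, 57, 57, 57, 58]
315 v18-48 [214, 216, 218, 217, 214, 214, 212, 213, 213, 214, 216, 218, 216, 211, 203, 204, 174, 82, 53, 54, 53, 54, 54, 53, 54, 54, 53, 54, 55, 83] 
 v90-118 [82, 82, 82, 81, 82, 82, 86, 148, 206, 205, 206, 206, 209, 211, 207, 202, 195, 196, 205, 206, 209, 208, 204, 195, 194, 180, 57, 56]
330 v18-48 [208, 203, 203, 173, 122, 211, 212, 212, 213, 214, 216, 217, 214, 209, 202, 202, 174, 82, 54, 53, 54, 53, 53, 53, 53, 53, 53, 53, 55, 81] 
 v90-118 [81, 81, 81, 81, 80, 80, 85, 147, 204, 204, 206, 206, 209, 210, 206, 201, 194, 193, 104, 183, 202, 203, 205, 206, 207, 207, 204, 196]
row30 u280-300 [85, 84, 85, 84, 84, 83, 105, 187, 217, 217, 217, 217, 217, 217, 217, 217, 217, 217, 217, 217] row102 [82, 83, 83, 83, 83, 83, 83, 83, 84, 170, 207, 207, 207, 207, 207, 207, 207, 207, 207, 208]
wheel row176 u328-35
[... 536 characters left out ...]
t64(75)), (250, np.int64(69)), (251, np.int64(80)), (252, np.int64(85)), (253, np.int64(84)), (254, np.int64(85)), (255, np.int64(84))] [(408, np.int64(75)), (409, np.int64(75)), (410, np.int64(74)), (411, np.int64(75)), (412, np.int64(74)), (413, np.int64(74)), (414, np.int64(73)), (415, np.int64(66)), (416, np.int64(68)), (417, np.int64(119)), (418, np.int64(140)), (419, np.int64(140)), (420, np.int64(140)), (421, np.int64(140))]
row250 [139, 140, 140, 139, 139, 139, 139, 138, 109, 72, 71, 76, 78, 78, 78, 78] [73, 73, 74, 73, 72, 68, 80, 121, 138, 138, 138, 138, 138, 138, 139, 139]
col290 v305-325 [100, 100, 100, 100, 100, 100, 100, 99, 100, 100, 100, 99, 100, 99, 100, 99, 100, 99, 99, 99]
```

```bash
python3 - <<'E'
from h import *
c=dict(np.load("w3.npz"))
P=lambda n,uv,z:print(n,(back(uv,z,c)*1e3).round(1).tolist())
P("fixed top edge",[[300,31.7],[315,31.3],[330,31]],.032);P("fixed bot",[[300,35.2],[330,34.8]],.028)
P("moving",[[300,97.2],[315,97],[330,97]],.032);P("tips",[[286.8,30],[289.2,102]],.032)
P("wheel rim",[[335.8,176]],.033);P("wheel ends",[[342,167],[342,184.3]],.033)
P("stand L",[[248.5,60],[260.5,250]],.01);P("stand R",[[417,60],[403,250]],.01)
print(c["position"])
E
```

```text
fixed top edge [[546.8, 276.7, 32.0], [558.1, 277.0, 32.0], [569.4, 277.2, 32.0]]
fixed bot [[546.5, 275.2, 28.0], [569.5, 275.4, 28.0]]
moving [[545.9, 230.8, 32.0], [557.8, 231.0, 32.0], [569.8, 231.0, 32.0]]
tips [[536.9, 277.9, 32.0], [537.2, 227.2, 32.0]]
wheel rim [[575.2, 168.5, 33.0]]
wheel ends [[580.3, 176.0, 33.0], [580.6, 161.4, 33.0]]
stand L [[502.6, 260.5, 10.0], [503.4, 92.7, 10.0]]
stand R [[642.0, 260.5, 10.0], [642.9, 92.7, 10.0]]
[0.56259722 0.21611548 0.33786392]
```

```bash
python3 - <<'E'
from h import *
im=cv2.imread("pics/w3.png");c=dict(np.load("w3.npz"));print(bore(im,c,.2257,[321,355]))
e=back([[283,355],[359.5,355]],.2257,c);print(e)
im,c=shot("top");cv2.imwrite("pics/top1.png",im);g=cv2.cvtColor(im,cv2.COLOR_BGR2GRAY).astype(int)
# jaw faces in top view
for u0 in (255,250): print(u0,g[u0,155:220].tolist())
print(back([[180,252],[200,252]],.032,c).round(4))
state()
E
```

```text
[([0, 0, 29, 120, 1643], array([272.8, 365.4]), array([0.5444, 0.1274, 0.2257])), ([26, 0, 94, 120, 1715], array([365.1, 360.2]), array([0.5792, 0.1298, 0.2257])), ([37, 41, 47, 41, 1515], array([320.8, 356.3]), array([0.5625, 0.1315, 0.2257]))]
[[0.54843242 0.13205458 0.2257    ]
 [0.57696526 0.13205845 0.2257    ]]
255 [96, 92, 93, 90, 87, 88, 84, 86, 81, 82, 80, 78, 79, 77, 74, 77, 74, 75, 75, 71, 78, 73, 70, 75, 73, 73, 75, 74, 73, 68, 62, 54, 54, 50, 55, 51, 51, 54, 53, 49, 55, 51, 46, 65, 136, 192, 197, 195, 192, 183, 138, 57, 26, 18, 26, 47, 75, 81, 82, 83, 83, 68, 36, 18, 20]
250 [89, 93, 88, 85, 87, 86, 81, 85, 82, 80, 80, 80, 76, 73, 75, 72, 73, 76, 75, 74, 76, 77, 77, 73, 75, 73, 74, 77, 73, 73, 77, 73, 76, 76, 69, 55, 50, 52, 52, 50, 52, 53, 50, 62, 112, 160, 173, 164, 136, 104, 43, 10, 11, 13, 16, 18, 11, 17, 14, 16, 16, 9, 6, 16, 14]
[[0.5514 0.266  0.032 ]
 [0.5521 0.2285 0.032 ]]
t 6.78 p [561.6 132.4 202.5] xyaw 90.03 zax [ 1.e-04 -0.e+00 -1.e+00] F [ 0.19 -0.5  -3.26] w 28.2 gf 59.6
```

Emit:
move_arm([
  [0.1, 15, -0.5, 4, 0, 0, 0],
  [0.1, 25, -0.5, 10, 0, 0, 0],
  [0.1, 30, -1, 16, 0, 0, 0],
  [0.1, 25, -1, 16, 0, 0, 0],
  [0.1, 18, 0, 11, 0, 0, 0],
  [0.1, 8, 0, 5, 0, 0, 0],
  [0.1, 0, 0, 0, 0, 0, 0],
  [0.1, 0, 0, 0, 0, 0, 0],
  [0.1, 0, 0, 0, 0, 0, 0],
  [0.1, 0, 0, 0, 0, 0, 0],
])

```text
clock: 7.62
eef_pos: [0.5592, 0.2531, 0.1416]
tool_rot: [0.707, 0.707, 0.001, 0.001]
ft_force: [0.1, -0.9, -2.7]
grip_width: 0.0285
grasp_force: 59.6
```

```bash
python3 - <<'E'
from h import *
state();im,c=shot("wrist");cv2.imwrite("pics/w4.png",im);np.savez("w4.npz",**{k:np.array(v) for k,v in c.items()});state()
cv2.imwrite("pics/sc4.png",bot.camera("scene"))
E
```

```text
t 7.62 p [559.2 253.1 141.6] xyaw 90.0 zax [ 1.8e-03  4.0e-04 -1.0e+00] F [ 0.11 -0.9  -2.74] w 28.5 gf 59.6
t 7.67 p [559.2 253.2 141.5] xyaw 90.0 zax [ 1.8e-03  5.0e-04 -1.0e+00] F [ 0.08 -0.77 -2.44] w 28.6 gf 59.6
```

View pics/w4.png

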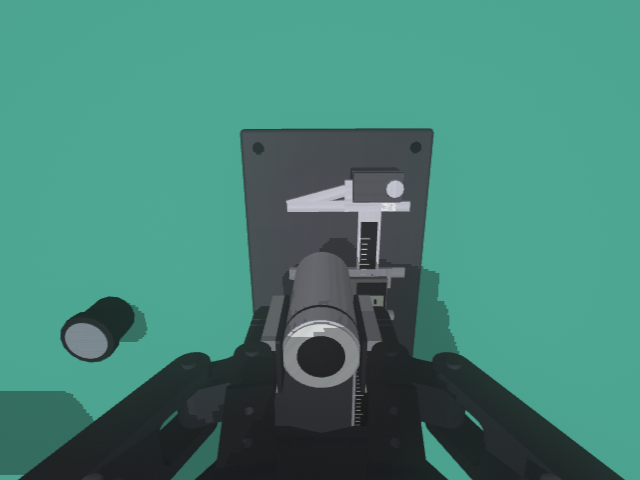

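The stand's far edge is at v≈129, the fixed jaw face at v≈211 and the moving jaw's front at v≈268. The sleeve is upright in the grip.

```bash
python3 - <<'E'
from h import *
im=cv2.imread("pics/w4.png");c=dict(np.load("w4.npz"));g=cv2.cvtColor(im,cv2.COLOR_BGR2GRAY).astype(int)
for u in (300,330,395): print(u,g[198:220,u].tolist(), g[260:280,u].tolist())
print(g[120:136,340].tolist(), g[205,280:296].tolist(), g[202:210:3,280:292].tolist())
P=lambda n,uv,z:print(n,(back(uv,z,c)*1e3).round(1).tolist())
P("fixed",[[300,207],[300,211.5],[330,211]],.030);P("mov",[[395,267.5],[290,268]],.032);P("stand far",[[340,129]],.01);P("tip",[[287,206]],.032)
E
```

```text
300 [191, 190, 191, 191, 190, 190, 191, 192, 196, 197, 192, 184, 182, 181, 78, 77, 78, 77, 77, 77, 77, 77] [76, 84, 92, 96, 98, 98, 98, 99, 99, 99, 99, 99, 100, 100, 99, 99, 100, 100, 100, 100]
330 [183, 183, 167, 191, 192, 192, 192, 194, 197, 196, 191, 184, 182, 155, 77, 77, 77, 77, 77, 77, 77, 77] [94, 94, 94, 94, 93, 94, 93, 94, 94, 94, 94, 94, 93, 94, 93, 94, 93, 94, 94, 94]
395 [87, 88, 89, 86, 131, 195, 197, 217, 209, 200, 202, 209, 206, 127, 75, 74, 74, 74, 74, 75, 74, 74] [71, 72, 71, 70, 54, 55, 56, 90, 122, 126, 127, 128, 128, 130, 127, 124, 119, 86, 54, 54]
[137, 137, 137, 137, 137, 137, 137, 136, 111, 57, 65, 71, 73, 76, 76, 76] [78, 78, 77, 78, 77, 78, 95, 162, 191, 191, 191, 191, 191, 191, 191, 192] [[78, 78, 78, 78, 78, 78, 155, 190, 191, 191, 191, 191], [78, 78, 77, 78, 77, 78, 95, 162, 191, 191, 191, 191], [78, 77, 78, 77, 78, 78, 96, 163, 192, 192, 192, 192]]
fixed [[545.9, 277.2, 30.0], [545.9, 273.9, 30.0], [567.2, 274.3, 30.0]]
mov [[616.0, 231.5, 32.0], [537.7, 231.1, 32.0]]
stand far [[574.4, 329.5, 10.0]]
tip [[536.9, 278.4, 32.0]]
```

Emit:
move_arm([
  [0.1, 0, 0, 10, 0, 0, 0],
  [0.1, 0, 0, 18, 0, 0, 0],
  [0.1, 0, 0, 20, 0, 0, 0],
  [0.1, 0, 0, 18, 0, 0, 0],
  [0.1, 0, 0, 10, 0, 0, 0],
  [0.1, 0, 0, 4, 0, 0, 0],
  [0.1, 0, 0, 0, 0, 0, 0],
  [0.1, 0, 0, 0, 0, 0, 0],
  [0.1, 0, 0, 0, 0, 0, 0],
])

```text
clock: 8.47
eef_pos: [0.5594, 0.2547, 0.0617]
tool_rot: [0.706, 0.708, 0.001, 0.0]
ft_force: [0.7, 0.3, -2.4]
grip_width: 0.0285
grasp_force: 59.6
```

Emit:
move_arm([
  [0.1, 0, 0, 1, 0, 0, 0],
  [0.1, 0, 0, 1, 0, 0, 0],
  [0.1, 0, 0, 1, 0, 0, 0],
  [0.1, 0, 0, 0, 0, 0, 0],
  [0.1, 0, 0, 0, 0, 0, 0],
])

```text
clock: 8.88
eef_pos: [0.5583, 0.2542, 0.0574]
tool_rot: [0.706, 0.708, 0.0, -0.0]
ft_force: [0.1, -0.4, -2.5]
grip_width: 0.0286
grasp_force: 59.6
```

Emit:
move_arm([
  [0.1, -1, 0, 0.5, 0, 0, 0],
  [0.1, 0, 0, 0, 0, 0, 0],
  [0.1, 0, 0, 0.4, 0, 0, 0],
  [0.1, 0, 0, 0, 0, 0, 0],
  [0.1, 0, 0, 0, 0, 0, 0],
])

```text
clock: 9.3
eef_pos: [0.5583, 0.2532, 0.0567]
tool_rot: [0.706, 0.708, -0.0, 0.0]
ft_force: [-0.3, -0.6, 0.4]
grip_width: 0.0286
grasp_force: 59.8
```

Emit:
move_arm([
  [0.1, 0, 0, 0.2, 0, 0, 0],
  [0.36, 0, 0, 0, 0, 0, 0],
  [0.4, 0, 0, 0, 0, 0, 0],
  [0.45, 0, 0, 0, 0, 0, 0],
  [0.5, 0, 0, 0, 0, 0, 0],
  [0.6, 0, 0, 0, 0, 0, 0],
  [0.7, 0, 0, 0, 0, 0, 0],
  [0.7, 0, 0, 0, 0, 0, 0],
])

```text
clock: 9.97
eef_pos: [0.5585, 0.2533, 0.0562]
tool_rot: [0.706, 0.708, 0.0, 0.0]
ft_force: [-0.2, -0.2, 0.9]
grip_width: 0.06
grasp_force: 0.0
```

Emit:
move_arm([
  [0.7, 0, 0, -8, 0, 0, 0],
  [0.7, 0, 0, -15, 0, 0, 0],
  [0.7, 0, 0, -25, 0, 0, 0],
  [0.7, 0, 0, -25, 0, 0, 0],
  [0.7, -15, 0, -15, 0, 0, 0],
  [0.7, -20, 0, 0, 0, 0, 0],
  [0.7, -20, 0, 0, 0, 0, 0],
  [0.7, -15, 0, 0, 0, 0, 0],
  [0.5, 0, 0, 0, 0, 0, 0],
  [0.3, 0, 0, 0, 0, 0, 0],
])

```text
clock: 10.8
eef_pos: [0.5586, 0.1826, 0.1445]
tool_rot: [0.707, 0.707, 0.0, -0.0]
ft_force: [0.1, 0.2, -0.1]
grip_width: 0.0368
grasp_force: 0.0
```

Emit:
move_arm([
  [0, -15, -5, 0, 0, 0, 0],
  [0, -15, -5, 0, 0, 0, 0],
  [0, -5, 0, 0, 0, 0, 0],
  [0, 0, 0, 0, 0, 0, 0],
  [0, 0, 0, 0, 0, 0, 0],
  [0, 0, 0, 0, 0, 0, 0],
  [0, 0, 0, 0, 0, 0, 0],
])

```text
clock: 11.38
eef_pos: [0.5489, 0.1491, 0.1442]
tool_rot: [0.706, 0.708, 0.0, -0.0]
ft_force: [0.3, 0.5, -0.4]
grip_width: -0.0001
grasp_force: 0.0
```

```bash
python3 - <<'E'
from h import *
state();im,c=shot("wrist");cv2.imwrite("pics/w5.png",im);np.savez("w5.npz",**{k:np.array(v) for k,v in c.items()});state()
E
```

```text
t 11.38 p [548.9 149.1 144.2] xyaw 90.16 zax [ 2.e-04  4.e-04 -1.e+00] F [ 0.33  0.52 -0.42] w -0.1 gf 0.0
t 11.43 p [548.8 149.  144.1] xyaw 90.16 zax [ 2.e-04  2.e-04 -1.e+00] F [-0.08 -0.43  0.39] w 0.1 gf 0.0
```

View pics/w5.png

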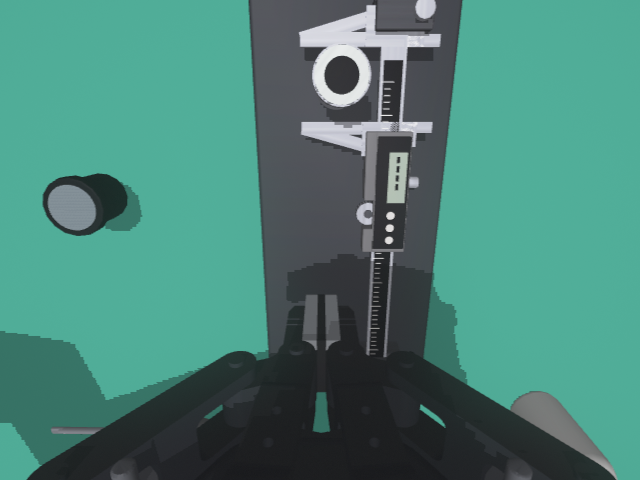

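The sleeve stands between the jaws with its ring at (341,75) and gaps on both sides. The wheel is at about (365,214). I'll compute the geometry, including the fingertip shape.

```bash
python3 - <<'E'
from h import *
im=cv2.imread("pics/w5.png");c=dict(np.load("w5.npz"));g=cv2.cvtColor(im,cv2.COLOR_BGR2GRAY).astype(int)
P=lambda n,uv,z:print(n,(back(uv,z,c)*1e3).round(1).tolist())
print(bore(im,c,.080,[341,75]))
P("fixed",[[320,46.5]],.028);P("mov",[[320,123]],.032);P("wheel",[[356.5,214]],.033);P("sleeve edges",[[312,75],[371.5,75],[341,45],[341,107]],.080)
p,M=np.array([.5488,.149,.1441]),None
for s,w in ((8,0),(0,0),(-11,0),(-20,0)):
    print(s,[proj([.5488+a,.149+b,.1441-s/1e3],c)[0].round(0).tolist() for a in(-.0145,-.0065,.0065,.0145) for b in(.011,-.011)])
cv2.imwrite("pics/w5c.png",cv2.resize(im[280:380,265:385],None,fx=5,fy=5,interpolation=cv2.INTER_CUBIC).astype(float).__mul__(1.6).clip(0,255).astype(np.uint8))
E
```

```text
[([44, 41, 34, 37, 987], array([341.5,  74.3]), array([0.5603, 0.2542, 0.08  ])), ([101, 46, 19, 61, 904], array([391.9,  89.9]), array([0.5865, 0.2469, 0.08  ]))]
fixed [[549.2, 275.5, 28.0]]
mov [[549.3, 229.8, 32.0]]
wheel [[575.5, 168.3, 33.0]]
sleeve edges [[545.3, 253.8, 80.0], [575.6, 253.9, 80.0], [559.8, 267.5, 80.0], [560.4, 238.6, 80.0]]
8 [[286.0, 291.0], [287.0, 333.0], [304.0, 291.0], [304.0, 333.0], [333.0, 291.0], [332.0, 333.0], [350.0, 291.0], [349.0, 333.0]]
0 [[284.0, 300.0], [285.0, 344.0], [303.0, 300.0], [303.0, 344.0], [333.0, 300.0], [332.0, 344.0], [352.0, 300.0], [350.0, 344.0]]
-11 [[281.0, 313.0], [283.0, 359.0], [301.0, 313.0], [302.0, 359.0], [334.0, 313.0], [333.0, 359.0], [354.0, 313.0], [353.0, 360.0]]
-20 [[279.0, 325.0], [281.0, 374.0], [300.0, 325.0], [301.0, 374.0], [335.0, 326.0], [334.0, 374.0], [356.0, 326.0], [354.0, 374.0]]
```

View pics/w5c.png

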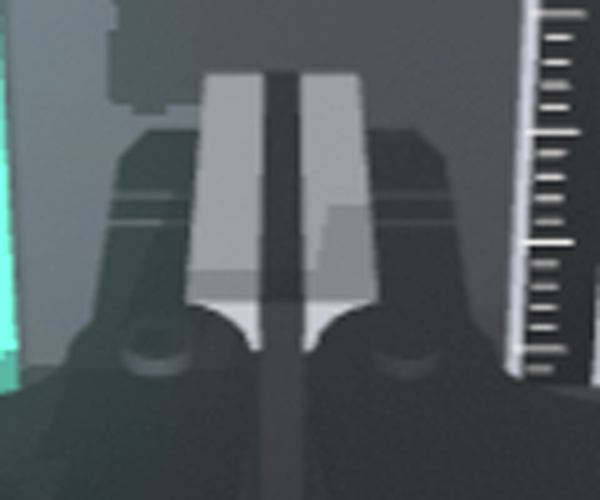

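Emit:
move_arm([
  [0, 0, 0, 0, 0, 0, 5],
  [0, 0, 0, 0, 0, 0, 7.15],
  [0, 0, 0, 0, 0, 0, 7.15],
  [0, 0, 0, 0, 0, 0, 7.15],
  [0, 0, 0, 0, 0, 0, 7.15],
  [0, 0, 0, 0, 0, 0, 7.15],
  [0, 0, 0, 0, 0, 0, 7.15],
  [0, 0, 0, 0, 0, 0, 7.15],
  [0, 0, 0, 0, 0, 0, 7.15],
  [0, 0, 0, 0, 0, 0, 7.15],
])

```text
clock: 12.27
eef_pos: [0.5486, 0.1488, 0.1441]
tool_rot: [0.984, 0.177, 0.0, -0.0]
ft_force: [-0.7, -0.5, -0.2]
grip_width: 0.0002
grasp_force: 0.0
```

Emit:
move_arm([
  [0, 0, 0, 0, 0, 0, 7.15],
  [0, 0, 0, 0, 0, 0, 7.15],
  [0, 0, 0, 0, 0, 0, 6.35],
  [0, 0, 0, 0, 0, 0, 0],
  [0, 0, 0, 0, 0, 0, 0],
  [0, 0, 0, 0, 0, 0, 0],
])

```text
clock: 12.77
eef_pos: [0.5595, 0.0796, 0.1442]
tool_rot: [0.998, 0.056, -0.004, -0.028]
ft_force: [-0.2, 0.8, -0.0]
grip_width: 0.0001
grasp_force: 0.0
```

```bash
python3 - <<'E'
from h import *
delta([.555,.163,.070])
E
```

```text
t 12.77 p [559.5  79.6 144.2] xyaw 6.47 zax [-0.0118  0.055  -0.9984] F [-0.24  0.81 -0.04] w 0.1 gf 0.0
tool delta mm [  5.3 -79.1  78.7]
```

```bash
python3 - <<'E'
from h import *
state();o=bot.get_obs();print(np.round(o["joint_pos"],3),np.round(o["joint_vel"],3))
E
```

```text
t 12.77 p [559.5  79.6 144.2] xyaw 6.47 zax [-0.0118  0.055  -0.9984] F [-0.24  0.81 -0.04] w 0.1 gf 0.0
[0.112 0.429 0.018 1.166 0.056 3.141] [ 0.025 -0.003 -0.001  0.    -0.    -0.001]
```

Emit:
move_arm([
  [0, 0, 0, 0, 0, 0, -7.15],
  [0, 0, 0, 0, 0, 0, -7.15],
  [0, 0, 0, 0, 0, 0, -7.15],
  [0, 0, 0, 0, 0, 0, -7.15],
  [0, 0, 0, 0, 0, 0, -7.15],
  [0, 0, 0, 0, 0, 0, -7.15],
  [0, 0, 0, 0, 0, 0, -7.15],
  [0, 0, 0, 0, 0, 0, -7.15],
])

```text
clock: 13.43
eef_pos: [0.5592, 0.0812, 0.1442]
tool_rot: [0.847, 0.531, 0.01, -0.026]
ft_force: [-0.9, 0.6, -0.5]
grip_width: -0.0
grasp_force: 0.0
```

```bash
python3 - <<'E'
from h import *
state();o=bot.get_obs();print(np.round(o["joint_pos"],3))
E
```

```text
t 13.43 p [559.2  81.2 144.2] xyaw 64.14 zax [-0.0119  0.0548 -0.9984] F [-0.9   0.63 -0.53] w -0.0 gf 0.0
[0.115 0.428 0.018 1.166 0.056 2.136]
```

Emit:
move_arm([
  [0, 0, 0, 0, 0, 0, -7.15],
  [0, 0, 0, 0, 0, 0, -7.15],
  [0, 0, 0, 0, 0, 0, -7.15],
  [0, 0, 0, 0, 0, 0, -7.15],
  [0, 0, 0, 0, 0, 0, -7.15],
  [0, 0, 0, 0, 0, 0, -7.15],
  [0, 0, 0, 0, 0, 0, -7.15],
  [0, 0, 0, 0, 0, 0, -7.15],
  [0, 0, 0, 0, 0, 0, -7.15],
  [0, 0, 0, 0, 0, 0, -7.15],
])

```text
clock: 14.27
eef_pos: [0.5592, 0.0811, 0.1442]
tool_rot: [0.377, 0.926, 0.023, -0.016]
ft_force: [1.1, 0.2, -0.2]
grip_width: 0.0002
grasp_force: 0.0
```

Emit:
move_arm([
  [0, 0, 0, 0, 0, 0, -7.15],
  [0, 0, 0, 0, 0, 0, -7.15],
  [0, 0, 0, 0, 0, 0, -7.15],
  [0, 0, 0, 0, 0, 0, -7.15],
  [0, 0, 0, 0, 0, 0, -7.15],
  [0, 0, 0, 0, 0, 0, 0],
  [0, 0, 0, 0, 0, 0, 0],
])

```text
clock: 14.85
eef_pos: [0.5593, 0.0807, 0.1442]
tool_rot: [0.08, 0.996, 0.027, -0.008]
ft_force: [-1.0, -0.5, -0.4]
grip_width: -0.0002
grasp_force: 0.0
```

```bash
cat >> h.py <<'E'
def turn(yaw):
    p,M=state();T=R.from_euler("z",yaw,degrees=True).as_matrix()@np.diag([1,-1,-1.])
    print("rotvec deg",np.degrees(R.from_matrix(M.T@T).as_rotvec()).round(2))
E
python3 - <<'E'
from h import *
turn(180);o=bot.get_obs();print(np.round(o["joint_pos"],3))
E
```

```text
t 14.85 p [559.3  80.7 144.2] xyaw 170.88 zax [-0.0119  0.0547 -0.9984] F [-0.95 -0.54 -0.36] w -0.2 gf 0.0
rotvec deg [ 3.08 -0.93 -9.14]
[0.114 0.428 0.018 1.166 0.056 0.274]
```

Emit:
move_arm([
  [0, 0, 0, 0, 1.55, -0.45, -4.55],
  [0, 0, 0, 0, 1.55, -0.45, -4.55],
  [0, 0, 0, 0, 0, 0, 0],
  [0, 0, 0, 0, 0, 0, 0],
  [0, 0, 0, 0, 0, 0, 0],
])

```text
clock: 15.27
eef_pos: [0.5594, 0.0797, 0.1442]
tool_rot: [0.001, 1.0, -0.0, -0.0]
ft_force: [-0.2, -0.3, -0.2]
grip_width: 0.0002
grasp_force: 0.0
```

```bash
python3 - <<'E'
from h import *
turn(180);delta([.553,.163,.070])
E
```

```text
t 15.27 p [559.4  79.7 144.2] xyaw 179.88 zax [-5.e-04 -0.e+00 -1.e+00] F [-0.22 -0.32 -0.22] w 0.2 gf 0.0
rotvec deg [-0.   -0.03 -0.12]
t 15.27 p [559.4  79.7 144.2] xyaw 179.88 zax [-5.e-04 -0.e+00 -1.e+00] F [-0.22 -0.32 -0.22] w 0.2 gf 0.0
tool delta mm [ 6.5 83.3 74.2]
```

Now tool x = −X world, tool y = +Y world.

Emit:
move_arm([
  [0, 2, 10, 4, 0, 0, 0],
  [0, 2, 22, 12, 0, 0, 0],
  [0, 2, 25, 20, 0, 0, 0],
  [0, 1, 18, 20, 0, 0, 0],
  [0, 0, 8, 20, 0, 0, 0],
  [0, 0, 0, 14, 0, 0, 0],
  [0, 0, 0, 0, 0, 0, 0],
  [0, 0, 0, 0, 0, 0, 0],
  [0, 0, 0, 0, 0, 0, 0],
])

```text
clock: 16.02
eef_pos: [0.5529, 0.1624, 0.0549]
tool_rot: [0.0, 1.0, -0.0, 0.0]
ft_force: [0.6, -0.7, 0.6]
grip_width: -0.0001
grasp_force: 0.0
```

```bash
python3 - <<'E'
from h import *
delta([.558,.163,.030]);im,c=shot("wrist");cv2.imwrite("pics/w6.png",im)
print(proj([[.5755,.1685,.033],[.558,.163,.022]],c).round(0))
E
```

```text
t 16.02 p [552.9 162.4  54.9] xyaw 179.95 zax [ 6.e-04 -1.e-04 -1.e+00] F [ 0.58 -0.7   0.6 ] w -0.1 gf 0.0
tool delta mm [-5.1  0.6 24.9]
[[331. 333.]
 [320. 293.]]
```

View pics/w6.png

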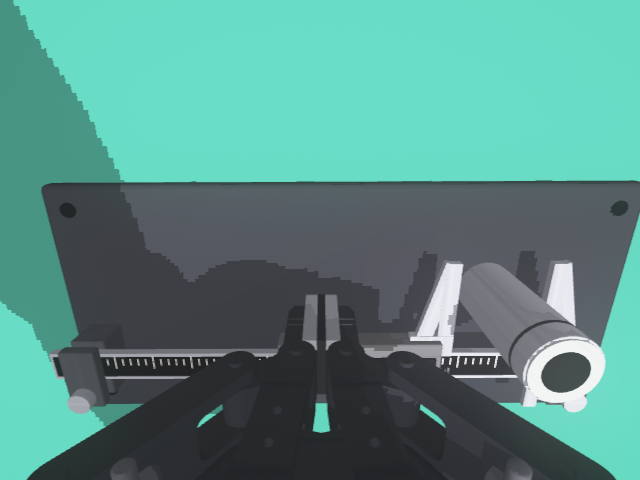

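The hand is just on the −x side of the slider. The sleeve stands at right (565,370 top), clear of the fingers, and the wheel is hidden behind the fingers. Lower next, then approach by touch.

Emit:
move_arm([
  [0, 0, 0, 10, 0, 0, 0],
  [0, 0, 0, 10, 0, 0, 0],
  [0, -1, 0.5, 5, 0, 0, 0],
  [0, -2, 0, 0, 0, 0, 0],
  [0, -2, 0, 0, 0, 0, 0],
  [0, -1, 0, 0, 0, 0, 0],
  [0, 0, 0, 0, 0, 0, 0],
  [0, 0, 0, 0, 0, 0, 0],
])

```text
clock: 16.73
eef_pos: [0.5588, 0.1628, 0.0295]
tool_rot: [-0.0, 1.0, -0.0, 0.0]
ft_force: [0.7, 0.3, 0.9]
grip_width: 0.0001
grasp_force: 0.0
```

Emit:
move_arm([
  [0, -1, 0, 0, 0, 0, 0],
  [0, 0, 0, 0, 0, 0, 0],
  [0, -1, 0, 0, 0, 0, 0],
  [0, 0, 0, 0, 0, 0, 0],
  [0, -1, 0, 0, 0, 0, 0],
  [0, 0, 0, 0, 0, 0, 0],
  [0, 0, 0, 0, 0, 0, 0],
])

```text
clock: 17.32
eef_pos: [0.5614, 0.1627, 0.0292]
tool_rot: [-0.0, 1.0, -0.0, -0.0]
ft_force: [0.1, 0.6, 0.1]
grip_width: 0.0
grasp_force: 0.0
```

Emit:
move_arm([
  [0, -0.8, 0, 0, 0, 0, 0],
  [0, 0, 0, 0, 0, 0, 0],
  [0, -0.8, 0, 0, 0, 0, 0],
  [0, 0, 0, 0, 0, 0, 0],
])

```text
clock: 17.65
eef_pos: [0.5629, 0.1627, 0.0291]
tool_rot: [-0.0, 1.0, -0.0, -0.0]
ft_force: [0.3, -0.6, 1.2]
grip_width: -0.0003
grasp_force: 0.0
```

Emit:
move_arm([
  [0, -0.7, 0, 0, 0, 0, 0],
  [0, 0, 0, 0, 0, 0, 0],
  [0, 0, 0, 0, 0, 0, 0],
])

```text
clock: 17.9
eef_pos: [0.5631, 0.1627, 0.029]
tool_rot: [-0.0, 1.0, -0.0, -0.001]
ft_force: [-1.5, 0.0, 1.1]
grip_width: -0.0001
grasp_force: 1.1
```

Emit:
move_arm([
  [0, -0.7, 0, 0, 0, 0, 0],
  [0, 0, 0, 0, 0, 0, 0],
  [0, 0, 0, 0, 0, 0, 0],
])

```text
clock: 18.15
eef_pos: [0.5633, 0.1627, 0.029]
tool_rot: [-0.0, 1.0, -0.0, -0.001]
ft_force: [-5.5, -0.1, 1.8]
grip_width: 0.0002
grasp_force: 2.6
```

Emit:
move_arm([
  [0, -0.15, 0.5, 0, 0, 0, 0],
  [0, 0, 1, 0, 0, 0, 0],
  [0, 0, 1, 0, 0, 0, 0],
  [0, 0, 1, 0, 0, 0, 0],
  [0, 0, 0.5, 0, 0, 0, 0],
])

```text
clock: 18.57
eef_pos: [0.5633, 0.166, 0.029]
tool_rot: [0.0, 1.0, -0.001, -0.001]
ft_force: [-5.5, -2.6, 2.7]
grip_width: 0.0002
grasp_force: 2.8
```

```bash
cat >> h.py <<'E'
def jaws():
    "opening from top view: jaw bright runs along image row through blades"
    im,c=shot("top");g=cv2.cvtColor(im,cv2.COLOR_BGR2GRAY)
    for r in (252,256):
        print(r,g[r,165:220].tolist())
E
python3 - <<'E'
from h import *
state();im,c=shot("wrist");r=bot.outline_of("slider","wrist");print([(round(d["conf"],2),np.round(d["rect"],1).tolist()) for d in r[:2]])
g=cv2.cvtColor(im,cv2.COLOR_BGR2GRAY);cv2.imwrite("pics/w7.png",im)
print(proj([[.545,.231,.032],[.545,.275,.032]],c).round(1))
for x in (.542,.546):
    v=int(round(proj([x,.25,.032],c)[0,1]));print(v,g[v,400:480].tolist())
E
```

```text
t 18.57 p [563.3 166.   29. ] xyaw 179.99 zax [-0.0027 -0.0021 -1.    ] F [-5.48 -2.56  2.73] w 0.2 gf 2.8
[(0.65, [262.3, 259.9, 220.8, 164.0])]
[[477.6 282.6]
 [585.5 282.8]]
276 [91, 91, 90, 91, 91, 91, 90, 91, 91, 91, 91, 91, 92, 92, 92, 92, 92, 92, 93, 92, 92, 93, 93, 93, 93, 81, 70, 71, 71, 71, 71, 71, 72, 72, 71, 72, 73, 73, 72, 72, 72, 73, 73, 73, 73, 74, 74, 73, 74, 74, 74, 88, 96, 96, 110, 118, 118, 119, 120, 209, 233, 232, 233, 233, 232, 232, 233, 235, 237, 238, 239, 240, 239, 237, 237, 236, 237, 236, 237, 236]
285 [91, 91, 91, 91, 91, 92, 91, 92, 92, 92, 92, 92, 92, 92, 92, 92, 93, 93, 93, 93, 81, 71, 71, 71, 71, 71, 72, 72, 71, 72, 73, 73, 73, 73, 73, 73, 73, 73, 74, 74, 74, 74, 74, 74, 75, 75, 75, 76, 76, 76, 101, 117, 119, 119, 121, 188, 226, 232, 232, 232, 234, 234, 233, 232, 232, 233, 235, 237, 238, 240, 240, 239, 238, 237, 237, 237, 237, 237, 237, 237]
```

```bash
cat >> h.py <<'E'
def jaw(z=.032):
    state();im,c=shot("wrist");g=cv2.cvtColor(im,cv2.COLOR_BGR2GRAY).astype(int);out=[]
    for x in (.541,.543,.546):
        (u,v),(u2,_)=proj([[x,.225,z],[x,.30,z]],c);r=g[int(round(v)),int(u)-40:min(int(u2),639)]
        i=int(np.argmax(r>165));out.append(back([int(u)-40+i,round(v)],z,c)[0,1]*1e3)
        m=(r>165).astype(int);e=np.flatnonzero(np.diff(m));out.append([back([int(u)-40+k+1,round(v)],z,c)[0,1].round(4) for k in e[:6]])
    print(out)
E
python3 -c "
from h import *
jaw()"
```

```text
t 18.67 p [563.2 166.1  28.9] xyaw 180.0 zax [-0.0028 -0.002  -1.    ] F [-5.34 -0.95  1.85] w 0.1 gf 2.8
[np.float64(223.3925119239056), [np.float64(0.2234), np.float64(0.2327), np.float64(0.276), np.float64(0.2853)], np.float64(222.80209209540752), [np.float64(0.2228), np.float64(0.233), np.float64(0.2756), np.float64(0.2857)], np.float64(221.96215502044208), [np.float64(0.222), np.float64(0.233), np.float64(0.2759), np.float64(0.2865)]]
```

Emit:
move_arm([
  [0, -0.05, 1, 0, 0, 0, 0],
  [0, 0, 1, 0, 0, 0, 0],
  [0, 0, 1, 0, 0, 0, 0],
  [0, 0, 1, 0, 0, 0, 0],
  [0, 0, 1, 0, 0, 0, 0],
  [0, 0, 1, 0, 0, 0, 0],
])

```text
clock: 19.22
eef_pos: [0.5632, 0.1719, 0.0288]
tool_rot: [0.0, 1.0, -0.001, -0.002]
ft_force: [-5.5, -1.4, 2.4]
grip_width: -0.0003
grasp_force: 2.7
```

```bash
python3 -c "
from h import *
jaw()"
```

```text
t 19.22 p [563.2 171.9  28.8] xyaw 179.98 zax [-0.003  -0.0023 -1.    ] F [-5.52 -1.44  2.37] w -0.3 gf 2.7
[np.float64(225.09463486935272), [np.float64(0.2251), np.float64(0.2348), np.float64(0.2756), np.float64(0.2848)], np.float64(224.8942890028376), [np.float64(0.2249), np.float64(0.2346), np.float64(0.2756), np.float64(0.2857)], np.float64(224.02909836207976), [np.float64(0.224), np.float64(0.2347), np.float64(0.2759), np.float64(0.2865)]]
```

Emit:
move_arm([
  [0, 0, 1, 0, 0, 0, 0],
  [0, 0, 1, 0, 0, 0, 0],
  [0, 0, 1, 0, 0, 0, 0],
  [0, 0, 1, 0, 0, 0, 0],
  [0, 0, 1, 0, 0, 0, 0],
  [0, 0, 1, 0, 0, 0, 0],
  [0, 0, 1, 0, 0, 0, 0],
  [0, 0, 0.5, 0, 0, 0, 0],
])

```text
clock: 19.93
eef_pos: [0.5632, 0.1795, 0.0287]
tool_rot: [0.0, 1.0, -0.001, -0.001]
ft_force: [-4.7, -1.8, 2.4]
grip_width: 0.0001
grasp_force: 2.6
```

```bash
python3 -c "
from h import *
jaw()"
```

```text
t 19.93 p [563.2 179.5  28.7] xyaw 179.98 zax [-0.003  -0.0022 -1.    ] F [-4.72 -1.79  2.43] w 0.1 gf 2.6
[np.float64(227.85101352619225), [np.float64(0.2279), np.float64(0.2371), np.float64(0.2755), np.float64(0.2848)], np.float64(227.2258250473515), [np.float64(0.2272), np.float64(0.2374), np.float64(0.2755), np.float64(0.2856)], np.float64(226.32412615213042), [np.float64(0.2263), np.float64(0.2374), np.float64(0.2757), np.float64(0.2863)]]
```

Emit:
move_arm([
  [0, 2, 0, 0, 0, 0, 0],
  [0, 2, 0, 0, 0, 0, 0],
  [0, 0, -4, 0, 0, 0, 0],
  [0, 0, -4, 0, 0, 0, 0],
  [0, 0, -2.5, 0, 0, 0, 0],
  [0, -1.5, 0, 0, 0, 0, 0],
  [0, -1, 0, 0, 0, 0, 0],
  [0, 0, 0, 0, 0, 0, 0],
  [0, 0, 0, 0, 0, 0, 0],
])

```text
clock: 20.73
eef_pos: [0.5629, 0.1696, 0.0291]
tool_rot: [0.0, 1.0, -0.0, -0.0]
ft_force: [-0.7, -0.7, -0.7]
grip_width: 0.0002
grasp_force: 0.4
```

Emit:
move_arm([
  [0, -0.7, 0, 0, 0, 0, 0],
  [0, -0.6, 0, 0, 0, 0, 0],
  [0, 0, 0, 0, 0, 0, 0],
  [0, 0, 0, 0, 0, 0, 0],
])

```text
clock: 21.07
eef_pos: [0.5632, 0.1697, 0.0289]
tool_rot: [-0.0, 1.0, -0.0, -0.001]
ft_force: [-5.1, -0.8, 2.3]
grip_width: -0.0001
grasp_force: 2.6
```

Emit:
move_arm([
  [0, -0.25, 1, 0, 0, 0, 0],
  [0, 0, 1, 0, 0, 0, 0],
  [0, 0, 1, 0, 0, 0, 0],
  [0, 0, 1, 0, 0, 0, 0],
  [0, 0, 1, 0, 0, 0, 0],
  [0, 0, 1, 0, 0, 0, 0],
  [0, 0, 1, 0, 0, 0, 0],
  [0, 0, 1, 0, 0, 0, 0],
])

```text
clock: 21.73
eef_pos: [0.5632, 0.1773, 0.0288]
tool_rot: [-0.0, 1.0, -0.001, -0.002]
ft_force: [-4.9, -2.7, 2.7]
grip_width: 0.0001
grasp_force: 2.7
```

Emit:
move_arm([
  [0, 0, 1, 0, 0, 0, 0],
  [0, 0, 1, 0, 0, 0, 0],
  [0, 0, 1, 0, 0, 0, 0],
  [0, 0, 1, 0, 0, 0, 0],
  [0, 0, 1, 0, 0, 0, 0],
  [0, 0, 1, 0, 0, 0, 0],
])

```text
clock: 22.23
eef_pos: [0.5632, 0.183, 0.0287]
tool_rot: [0.0, 1.0, -0.001, -0.002]
ft_force: [-5.5, -2.5, 2.9]
grip_width: 0.0001
grasp_force: 2.7
```

```bash
python3 -c "
from h import *
jaw()"
```

```text
t 22.23 p [563.2 183.   28.7] xyaw 179.99 zax [-0.0031 -0.0022 -1.    ] F [-5.55 -2.5   2.88] w 0.1 gf 2.7
[np.float64(232.16835207362337), [np.float64(0.2322), np.float64(0.2415), np.float64(0.2758), np.float64(0.2851)], np.float64(231.54647705669106), [np.float64(0.2315), np.float64(0.2417), np.float64(0.2757), np.float64(0.2855)], np.float64(230.65061432511274), [np.float64(0.2307), np.float64(0.2417), np.float64(0.2756), np.float64(0.2862)]]
```

Emit:
move_arm([
  [0, 2, 0, 0, 0, 0, 0],
  [0, 2, 0, 0, 0, 0, 0],
  [0, 0, -4, 0, 0, 0, 0],
  [0, 0, -4, 0, 0, 0, 0],
  [0, 0, -1.5, 0, 0, 0, 0],
  [0, -1.5, 0, 0, 0, 0, 0],
  [0, -1, 0, 0, 0, 0, 0],
  [0, -0.7, 0, 0, 0, 0, 0],
  [0, -0.7, 0, 0, 0, 0, 0],
  [0, 0, 0, 0, 0, 0, 0],
])

```text
clock: 23.12
eef_pos: [0.5632, 0.1741, 0.0288]
tool_rot: [-0.0, 1.0, -0.0, -0.002]
ft_force: [-4.5, -0.7, 1.8]
grip_width: -0.0002
grasp_force: 2.2
```

Emit:
move_arm([
  [0, -0.15, 1, 0, 0, 0, 0],
  [0, 0, 1, 0, 0, 0, 0],
  [0, 0, 1, 0, 0, 0, 0],
  [0, 0, 1, 0, 0, 0, 0],
  [0, 0, 1, 0, 0, 0, 0],
  [0, 0, 1, 0, 0, 0, 0],
  [0, 0, 1, 0, 0, 0, 0],
])

```text
clock: 23.7
eef_pos: [0.5631, 0.1804, 0.0285]
tool_rot: [0.0, 1.0, -0.001, -0.002]
ft_force: [-4.9, -1.4, 1.8]
grip_width: -0.0
grasp_force: 2.4
```

```bash
python3 -c "
from h import *
jaw()"
```

```text
t 23.7 p [563.1 180.4  28.5] xyaw 179.99 zax [-0.0034 -0.0025 -1.    ] F [-4.89 -1.39  1.77] w -0.0 gf 2.4
[np.float64(233.9884247047056), [np.float64(0.234), np.float64(0.2437), np.float64(0.2755), np.float64(0.2848)], np.float64(233.43606806561996), [np.float64(0.2334), np.float64(0.2436), np.float64(0.2756), np.float64(0.2857)], np.float64(232.92920354706797), [np.float64(0.2329), np.float64(0.2435), np.float64(0.2757), np.float64(0.2863)]]
```

Emit:
move_arm([
  [0, -0.3, 1, 0, 0, 0, 0],
  [0, 0, 1, 0, 0, 0, 0],
  [0, 0, 1, 0, 0, 0, 0],
  [0, 0, 0.8, 0, 0, 0, 0],
])

```text
clock: 24.08
eef_pos: [0.5632, 0.1843, 0.0286]
tool_rot: [0.0, 1.0, -0.001, -0.002]
ft_force: [-5.4, -2.1, 2.6]
grip_width: 0.0
grasp_force: 2.8
```

Emit:
move_arm([
  [0, 0, 0.7, 0, 0, 0, 0],
  [0, 0, 0.5, 0, 0, 0, 0],
  [0, 0, 0.5, 0, 0, 0, 0],
])

```text
clock: 24.33
eef_pos: [0.5632, 0.1859, 0.0286]
tool_rot: [0.0, 1.0, -0.001, -0.002]
ft_force: [-5.3, -2.5, 2.3]
grip_width: 0.0
grasp_force: 2.8
```

```bash
python3 -c "
from h import *
jaw()"
```

```text
t 24.33 p [563.2 185.9  28.6] xyaw 179.99 zax [-0.0039 -0.0025 -1.    ] F [-5.35 -2.46  2.3 ] w 0.0 gf 2.8
[np.float64(235.83621172732276), [np.float64(0.2358), np.float64(0.2455), np.float64(0.2758), np.float64(0.285)], np.float64(235.2655433250719), [np.float64(0.2353), np.float64(0.2454), np.float64(0.2758), np.float64(0.2855)], np.float64(234.73650890265233), [np.float64(0.2347), np.float64(0.2453), np.float64(0.2755), np.float64(0.2861)]]
```

Emit:
move_arm([
  [0, -0.2, 0.4, 0, 0, 0, 0],
  [0, 0, 0.4, 0, 0, 0, 0],
  [0, 0, 0, 0, 0, 0, 0],
])

```text
clock: 24.63
eef_pos: [0.5632, 0.1868, 0.0285]
tool_rot: [0.0, 1.0, -0.001, -0.002]
ft_force: [-5.5, -2.6, 2.4]
grip_width: 0.0002
grasp_force: 3.0
```

Emit:
move_arm([
  [0, 0, 0.4, 0, 0, 0, 0],
  [0, 0, 0.2, 0, 0, 0, 0],
  [0, 0, 0, 0, 0, 0, 0],
])

```text
clock: 24.88
eef_pos: [0.5632, 0.1873, 0.0285]
tool_rot: [0.0, 1.0, -0.001, -0.002]
ft_force: [-6.1, -2.0, 3.8]
grip_width: 0.0001
grasp_force: 3.0
```

Emit:
move_arm([
  [0, -0.1, 0.4, 0, 0, 0, 0],
  [0, 0, 0.3, 0, 0, 0, 0],
  [0, 0, 0, 0, 0, 0, 0],
])

```text
clock: 25.13
eef_pos: [0.5632, 0.1879, 0.0285]
tool_rot: [0.0, 1.0, -0.001, -0.002]
ft_force: [-5.3, -3.1, 3.2]
grip_width: -0.0001
grasp_force: 3.1
```

```bash
python3 -c "
from h import *
jaw()"
```

```text
t 25.13 p [563.2 187.9  28.5] xyaw 179.99 zax [-0.0044 -0.0027 -1.    ] F [-5.32 -3.11  3.21] w -0.1 gf 3.1
[np.float64(236.60224172735462), [np.float64(0.2366), np.float64(0.2459), np.float64(0.2757), np.float64(0.285)], np.float64(235.979154153005), [np.float64(0.236), np.float64(0.2461), np.float64(0.2756), np.float64(0.2853)], np.float64(235.08084440880478), [np.float64(0.2351), np.float64(0.2461), np.float64(0.2754), np.float64(0.2864)]]
```

Emit:
move_arm([
  [0, 2, 0, 0, 0, 0, 0],
  [0, 2, 0, 0, 0, 0, 0],
  [0, 0, -4, 0, 0, 0, 0],
  [0, 0, -3, 0, 0, 0, 0],
  [0, -1.5, 0, 0, 0, 0, 0],
  [0, -1, 0, 0, 0, 0, 0],
  [0, -0.7, 0, 0, 0, 0, 0],
  [0, -0.7, 0, 0, 0, 0, 0],
  [0, -0.3, 0, 0, 0, 0, 0],
  [0, 0, 0, 0, 0, 0, 0],
])

```text
clock: 26.02
eef_pos: [0.5632, 0.1815, 0.0287]
tool_rot: [-0.0, 1.0, -0.001, -0.003]
ft_force: [-6.2, -0.5, 3.5]
grip_width: -0.0002
grasp_force: 3.3
```

Emit:
move_arm([
  [0, 0, 0.3, 0, 0, 0, 0],
  [0, 0, 0.2, 0, 0, 0, 0],
  [0, 0, 0, 0, 0, 0, 0],
])

```text
clock: 26.27
eef_pos: [0.5632, 0.1818, 0.0287]
tool_rot: [-0.0, 1.0, -0.001, -0.002]
ft_force: [-6.2, -1.9, 3.6]
grip_width: -0.0001
grasp_force: 3.2
```

Emit:
move_arm([
  [0, 0, 0.2, 0, 0, 0, 0],
  [0, 0, 0.1, 0, 0, 0, 0],
  [0, 0, 0, 0, 0, 0, 0],
])

```text
clock: 26.52
eef_pos: [0.5632, 0.1819, 0.0287]
tool_rot: [-0.0, 1.0, -0.001, -0.002]
ft_force: [-6.7, -2.0, 3.6]
grip_width: 0.0004
grasp_force: 3.2
```

Emit:
move_arm([
  [0, 0, 0.2, 0, 0, 0, 0],
  [0, 0, 0.1, 0, 0, 0, 0],
  [0, 0, 0, 0, 0, 0, 0],
])

```text
clock: 26.77
eef_pos: [0.5632, 0.182, 0.0287]
tool_rot: [0.0, 1.0, -0.001, -0.002]
ft_force: [-6.5, -2.5, 4.3]
grip_width: 0.0002
grasp_force: 3.2
```

Emit:
move_arm([
  [0, 0, 0.15, 0, 0, 0, 0],
  [0, 0, 0, 0, 0, 0, 0],
  [0, 0, 0, 0, 0, 0, 0],
])

```text
clock: 27.02
eef_pos: [0.5632, 0.182, 0.0287]
tool_rot: [0.0, 1.0, -0.001, -0.002]
ft_force: [-6.0, -2.0, 3.8]
grip_width: 0.0
grasp_force: 3.2
```

Emit:
move_arm([
  [0, 0, 0.15, 0, 0, 0, 0],
  [0, 0, 0.1, 0, 0, 0, 0],
  [0, 0, 0, 0, 0, 0, 0],
])

```text
clock: 27.27
eef_pos: [0.5632, 0.1822, 0.0285]
tool_rot: [0.0, 1.0, -0.001, -0.003]
ft_force: [-5.5, -2.7, 2.9]
grip_width: -0.0
grasp_force: 3.0
```

Emit:
move_arm([
  [0, 0, 0.15, 0, 0, 0, 0],
  [0, 0, 0, 0, 0, 0, 0],
  [0, 0, 0, 0, 0, 0, 0],
])

```text
clock: 27.52
eef_pos: [0.5632, 0.1823, 0.0285]
tool_rot: [0.0, 1.0, -0.002, -0.003]
ft_force: [-6.7, -2.4, 3.6]
grip_width: -0.0
grasp_force: 3.0
```

```bash
python3 -c "
from h import *
jaw();state();bot.camera('top');state()"
```

```text
t 27.52 p [563.2 182.3  28.5] xyaw 179.98 zax [-0.0051 -0.003  -1.    ] F [-6.73 -2.42  3.62] w -0.0 gf 3.0
[np.float64(236.62495710581504), [np.float64(0.2366), np.float64(0.2459), np.float64(0.2757), np.float64(0.285)], np.float64(236.07504820198494), [np.float64(0.2361), np.float64(0.2462), np.float64(0.2758), np.float64(0.2855)], np.float64(235.16329163646643), [np.float64(0.2352), np.float64(0.2462), np.float64(0.2755), np.float64(0.2861)]]
t 27.57 p [563.2 182.3  28.5] xyaw 179.98 zax [-0.005 -0.003 -1.   ] F [-5.55 -3.03  3.55] w 0.0 gf 3.0
t 27.62 p [563.2 182.3  28.5] xyaw 179.98 zax [-0.005 -0.003 -1.   ] F [-6.83 -3.39  3.05] w -0.4 gf 3.0
```

Emit:
move_arm([
  [0, -0.1, 0.3, 0, 0, 0, 0],
  [0, 0, 0.3, 0, 0, 0, 0],
  [0, 0, 0, 0, 0, 0, 0],
])

```text
clock: 27.87
eef_pos: [0.5632, 0.1829, 0.0283]
tool_rot: [0.0, 1.0, -0.002, -0.003]
ft_force: [-6.7, -2.7, 2.2]
grip_width: -0.0
grasp_force: 2.9
```

```bash
python3 -c "
from h import *
jaw();F=[]
for i in range(3): bot.calibration('top');bot.camera('top');F.append(bot.get_obs()['ft_force'])
print(np.mean(F,0).round(2));im,c=shot('wrist');cv2.imwrite('pics/w8.png',im);g=proj([.56,.2605,.08],c)[0];print(g,bore(im,c,.08,[min(g[0],578),g[1]]))"
```

```text
t 27.87 p [563.2 182.9  28.3] xyaw 179.98 zax [-0.0053 -0.0031 -1.    ] F [-6.65 -2.67  2.21] w -0.0 gf 2.9
[np.float64(236.6759599264514), [np.float64(0.2367), np.float64(0.2459), np.float64(0.2757), np.float64(0.2849)], np.float64(236.12479232096192), [np.float64(0.2361), np.float64(0.2462), np.float64(0.2757), np.float64(0.2854)], np.float64(235.26251209133952), [np.float64(0.2353), np.float64(0.2463), np.float64(0.2756), np.float64(0.2865)]]
[-5.44 -2.57  2.08]
[582.10258279 401.36068385] []
```

Emit:
move_arm([
  [0, 2, 0, 0, 0, 0, 0],
  [0, 2, 0, 0, 0, 0, 0],
  [0, 0, -3, -1, 0, 0, 0],
  [0, 0, 0, 0, 0, 0, 0],
  [0, -1.5, 0, 0, 0, 0, 0],
  [0, -1, 0, 0, 0, 0, 0],
  [0, -0.7, 0, 0, 0, 0, 0],
  [0, -0.7, 0, -0.4, 0, 0, 0],
  [0, -0.2, 0, -0.3, 0, 0, 0],
  [0, 0, 0, 0, 0, 0, 0],
])

```text
clock: 28.95
eef_pos: [0.5632, 0.1811, 0.0301]
tool_rot: [-0.0, 1.0, -0.0, -0.003]
ft_force: [-6.3, 1.2, 1.9]
grip_width: 0.0002
grasp_force: 3.0
```

```bash
cat >> h.py <<'E'
def favg(n=3):
    F=[]
    for i in range(n): F.append(bot.get_obs()["ft_force"]);bot.camera("top")
    print("Favg",np.mean(F,0).round(2))
E
python3 -c "
from h import *
favg();jaw()"
```

```text
Favg [-6.03  0.96  1.45]
t 29.1 p [563.2 181.1  30.1] xyaw -179.96 zax [-5.5e-03 -7.0e-04 -1.0e+00] F [-6.19 -0.04  2.17] w 0.2 gf 3.0
[np.float64(236.78442554764354), [np.float64(0.2368), np.float64(0.2462), np.float64(0.2755), np.float64(0.2849)], np.float64(236.23350954837323), [np.float64(0.2362), np.float64(0.2461), np.float64(0.2756), np.float64(0.2854)], np.float64(235.37054969325465), [np.float64(0.2354), np.float64(0.2461), np.float64(0.2758), np.float64(0.2865)]]
```

Emit:
move_arm([
  [0, -0.15, 0.3, -0.2, 0, 0, 0],
  [0, 0, 0.3, 0, 0, 0, 0],
  [0, 0, 0.2, 0, 0, 0, 0],
  [0, 0, 0, 0, 0, 0, 0],
])

```text
clock: 29.48
eef_pos: [0.5632, 0.1814, 0.0301]
tool_rot: [-0.0, 1.0, -0.001, -0.003]
ft_force: [-5.6, -1.0, 1.8]
grip_width: -0.0002
grasp_force: 3.0
```

```bash
python3 -c "
from h import *
state();favg()"
```

```text
t 29.48 p [563.2 181.4  30.1] xyaw -179.98 zax [-0.0059 -0.0019 -1.    ] F [-5.63 -0.98  1.78] w -0.2 gf 3.0
Favg [-5.6  -0.7   1.34]
```

Emit:
move_arm([
  [0, 0, 0.2, 0, 0, 0, 0],
  [0, 0, 0.1, 0, 0, 0, 0],
  [0, 0, 0, 0, 0, 0, 0],
])

```text
clock: 29.88
eef_pos: [0.5632, 0.1815, 0.0301]
tool_rot: [-0.0, 1.0, -0.001, -0.003]
ft_force: [-6.5, -1.2, 2.0]
grip_width: -0.0002
grasp_force: 3.0
```

```bash
python3 -c "
from h import *
state();favg();jaw()"
```

```text
t 29.88 p [563.2 181.5  30.1] xyaw -179.99 zax [-0.0059 -0.0022 -1.    ] F [-6.46 -1.18  2.03] w -0.2 gf 3.0
Favg [-6.32 -1.38  2.02]
t 30.03 p [563.2 181.4  30.1] xyaw -179.99 zax [-0.0059 -0.0022 -1.    ] F [-6.54 -1.2   1.45] w -0.1 gf 3.0
[np.float64(236.7350064431094), [np.float64(0.2367), np.float64(0.2461), np.float64(0.2758), np.float64(0.2848)], np.float64(236.18113534819057), [np.float64(0.2362), np.float64(0.246), np.float64(0.2755), np.float64(0.2853)], np.float64(235.31407025900617), [np.float64(0.2353), np.float64(0.246), np.float64(0.2757), np.float64(0.2864)]]
```

Emit:
move_arm([
  [0, -0.1, 0.3, 0, 0, 0, 0],
  [0, 0, 0.3, 0, 0, 0, 0],
  [0, 0, 0.1, 0, 0, 0, 0],
  [0, 0, 0, 0, 0, 0, 0],
])

```text
clock: 30.42
eef_pos: [0.5632, 0.1818, 0.0301]
tool_rot: [0.0, 1.0, -0.002, -0.003]
ft_force: [-6.6, -2.4, 1.3]
grip_width: 0.0004
grasp_force: 3.1
```

```bash
python3 -c "
from h import *
state();favg()"
```

```text
t 30.42 p [563.2 181.8  30.1] xyaw 180.0 zax [-0.006 -0.003 -1.   ] F [-6.57 -2.36  1.34] w 0.4 gf 3.1
Favg [-6.24 -2.58  1.79]
```

Emit:
move_arm([
  [0, 0, 0.2, 0, 0, 0, 0],
  [0, 0, 0.1, 0, 0, 0, 0],
  [0, 0, 0, 0, 0, 0, 0],
])

```text
clock: 30.82
eef_pos: [0.5632, 0.1818, 0.03]
tool_rot: [0.0, 1.0, -0.002, -0.003]
ft_force: [-6.2, -3.3, 2.6]
grip_width: 0.0003
grasp_force: 3.1
```

```bash
python3 -c "
from h import *
state();favg();jaw()"
```

```text
t 30.82 p [563.2 181.8  30. ] xyaw 179.99 zax [-0.0061 -0.0034 -1.    ] F [-6.2  -3.3   2.56] w 0.3 gf 3.1
Favg [-6.18 -2.84  2.65]
t 30.97 p [563.2 181.8  30. ] xyaw 179.98 zax [-0.0061 -0.0033 -1.    ] F [-6.68 -3.03  2.8 ] w -0.1 gf 3.1
[np.float64(236.72317911933254), [np.float64(0.2367), np.float64(0.2461), np.float64(0.2758), np.float64(0.2852)], np.float64(236.11452872240523), [np.float64(0.2361), np.float64(0.2463), np.float64(0.2758), np.float64(0.2856)], np.float64(235.24387803406483), [np.float64(0.2352), np.float64(0.246), np.float64(0.2756), np.float64(0.2863)]]
```

Emit:
move_arm([
  [0, -0.1, 0.15, 0, 0, 0, 0],
  [0, 0, 0.15, 0, 0, 0, 0],
  [0, 0, 0, 0, 0, 0, 0],
])

```text
clock: 31.27
eef_pos: [0.5632, 0.1819, 0.03]
tool_rot: [0.0, 1.0, -0.002, -0.003]
ft_force: [-6.4, -3.2, 2.9]
grip_width: 0.0
grasp_force: 3.2
```

```bash
python3 -c "
from h import *
state();favg(4);state()"
```

```text
t 31.27 p [563.2 181.9  30. ] xyaw 179.98 zax [-0.0063 -0.0037 -1.    ] F [-6.42 -3.23  2.94] w 0.0 gf 3.2
Favg [-6.42 -2.72  2.45]
t 31.47 p [563.2 181.9  30. ] xyaw 179.98 zax [-0.0063 -0.0037 -1.    ] F [-7.28 -2.65  2.56] w -0.1 gf 3.2
```

Emit:
move_arm([
  [0, -0.15, 0.2, -0.2, 0, 0, 0],
  [0, 0, 0.2, 0, 0, 0, 0],
  [0, 0, 0, 0, 0, 0, 0],
])

```text
clock: 31.72
eef_pos: [0.5632, 0.1822, 0.0301]
tool_rot: [0.0, 1.0, -0.002, -0.003]
ft_force: [-6.9, -3.9, 1.7]
grip_width: 0.0002
grasp_force: 3.2
```

```bash
python3 -c "
from h import *
state();favg(4);state()"
```

```text
t 31.72 p [563.2 182.2  30.1] xyaw 179.97 zax [-0.0066 -0.004  -1.    ] F [-6.93 -3.91  1.7 ] w 0.2 gf 3.2
Favg [-6.88 -3.78  2.28]
t 31.92 p [563.2 182.2  30.1] xyaw 179.97 zax [-0.0066 -0.004  -1.    ] F [-6.44 -2.88  2.34] w -0.0 gf 3.2
```

Emit:
move_arm([
  [0, 1, 0, 0, 0, 0, 0],
  [0, 2, 0, 0, 0, 0, 0],
  [0, 5, 0, 0, 0, 0, 0],
  [0, 10, 0, 0, 0, 0, 0],
  [0, 0, 0, -15, 0, 0, 0],
  [0, 0, -5, -30, 0, 0, 0],
  [0, 0, -10, -35, 0, 0, 0],
  [0, 0, -10, -35, 0, 0, 0],
  [0, 0, -10, -10, 0, 0, 0],
  [0, 0, 0, 0, 0, 0, 0],
])

```text
clock: 32.75
eef_pos: [0.5515, 0.1486, 0.1611]
tool_rot: [0.001, 1.0, 0.001, 0.005]
ft_force: [1.0, -0.5, 0.4]
grip_width: -0.0003
grasp_force: 0.0
```

Emit:
move_arm([
  [0, 20, -10, 0, 0, 0, 0],
  [0, 20, -10, 0, 0, 0, 0],
  [0, 10, -10, 0, 0, 0, 0],
  [0, 0, 0, 0, 0, 0, 0],
  [0, 0, 0, 0, 0, 0, 0],
  [0, 0, 0, 0, 0, 0, 0],
  [0, 0, 0, 0, 0, 0, 0],
])

```text
clock: 33.33
eef_pos: [0.4989, 0.1196, 0.1559]
tool_rot: [-0.0, 1.0, -0.0, -0.0]
ft_force: [-0.1, 0.4, 0.5]
grip_width: -0.0
grasp_force: 0.0
```

```bash
python3 -c "
from h import *
state();im,c=shot('wrist');cv2.imwrite('pics/w9.png',im);np.savez('w9.npz',**{k:np.array(v) for k,v in c.items()})
print(proj([[.56,.2605,.08],[.545,.246,.032],[.545,.2757,.032]],c).round(0))"
```

```text
t 33.33 p [498.9 119.6 155.9] xyaw -179.96 zax [-1.e-04 -2.e-04 -1.e+00] F [-0.06  0.42  0.54] w -0.0 gf 0.0
[[524. 337.]
 [477. 286.]
 [514. 286.]]
```

View pics/w9.png

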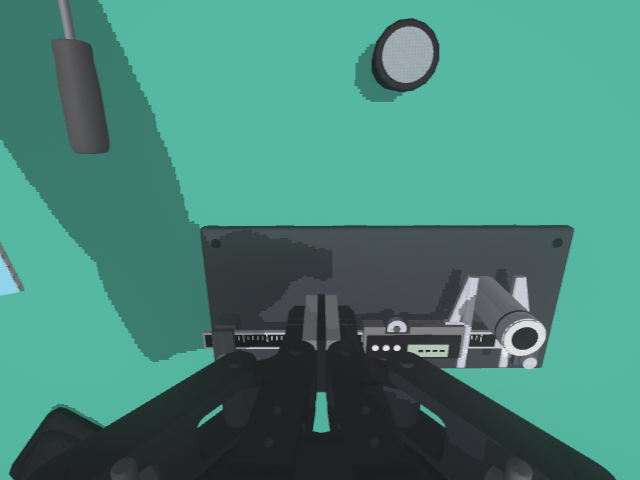

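The hand is clear of everything. The sleeve is upright between the jaws, and its bore at (525,338) is where the nipped position predicts it (524,337). The jaw opening reads about 30 mm, so I'm handing in.

```bash
python3 -c "
from workcell import bot
print(bot.job_done())"
```

```text
the job is handed in; nothing more can be done
None
```

The sleeve stands upright on the base between the jaws and appears nipped: the opening reads about 30 mm after a last wheel push of about 3.5 N. The caliper was closed by the wheel alone at about 6–7 N press, the hand is clear, and the job was handed in at about 33 s, with no verdict returned.

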